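Grade the grinding balls of the pigment mill

TASK

Grade the grinding balls lying in the slotted tray: with the tray over the grey pan, tilt it so that all the small balls drop through its slots into the pan while the large ones stay in the tray, then tip the large balls over the tray's pouring lip into the open mill jar. Finally stand the empty tray back on its plywood board, lengthwise and near the middle of the board as it stood before. Leave the mug and the glass pigment jar where they are.

Things in the scene. Friction and masses are not known exactly. Their poses are not given: they have to be found in the camera images.
- tray_grip (a point): Slotted aluminium tray, 238 mm (its x) by 119 (y), walls 55 high, 0.5 kg with balls. A wooden grip bar bridges it near mid-length (tray from x -113 to +125); this point is the bar's centre, 111 mm above the tray's underside. Bar: along y, 119 long, flat faces 14 apart (x), 26 high (z). z up when standing. The balls start in a shallow pocket next to the lip (x -70) and stay there while the tray is level.
- tray_lip (a point): Middle of the tray's open pouring edge (no wall, 113 mm wide), at x -113, z -74 mm from the grip point; same axes. The side walls beside it reach 23 mm below it. A 27 deg ramp climbs to it from the pocket. To tip the large balls out, lower this end by about 45 deg or more: they roll out towards the tray's -x.
- tray_slots (a point): Middle of the slotted part of the tray's floor, at x +66, z -91 mm from the grip point; same axes. Three slots 27 mm wide, from x +17 to +122, between 8 mm rods along x. Lower this end by 20 to 30 deg and the balls roll onto the slots: small ones fall through, large ones stop at the end wall (its top 35 mm above the rods).
- board: Plywood board, 280 mm (its x) by 160 mm (its y), 15 mm thick, fixed on the table; the tray stands on it at the start, its length along the board's x. Origin: centre of the underside, on the table.
- pan: Open rectangular pan of grey painted sheet steel, 220 mm (its x) by 190 mm (its y) outside, 50 mm high, walls and floor 4 mm, fixed on the table. Wire handles reach to x = +-128 mm at the rim. Origin: centre of the underside.
- jar: Open mill jar of white porcelain, round, outer diameter 184 mm (about 200 over the two lugs of its steel band), inner diameter 170 mm, rim 110 mm above the table, inner floor at 8 mm, fixed on the table. Origin: centre of the underside.
- large0_center (a point): Large (38 mm) ivory ceramic grinding ball, 70 g; this point is its centre. At the start all seven balls lie in the tray's pocket.
- large1_center (a point): Large (38 mm) ivory ceramic grinding ball, 70 g; this point is its centre. At the start all seven balls lie in the tray's pocket.
- large2_center (a point): Large (38 mm) ivory ceramic grinding ball, 70 g; this point is its centre. At the start all seven balls lie in the tray's pocket.
- small0_center (a point): Small (22 mm) ivory ceramic grinding ball, 14 g; this point is its centre. At the start all seven balls lie in the tray's pocket.
- small1_center (a point): Small (22 mm) ivory ceramic grinding ball, 14 g; this point is its centre. At the start all seven balls lie in the tray's pocket.
- small2_center (a point): Small (22 mm) ivory ceramic grinding ball, 14 g; this point is its centre. At the start all seven balls lie in the tray's pocket.
- small3_center (a point): Small (22 mm) ivory ceramic grinding ball, 14 g; this point is its centre. At the start all seven balls lie in the tray's pocket.
- mug: Mug, 80 mm wide, 92 mm high, handle at its +y. Bystander. Origin: centre of the underside.
- pigment: Closed glass jar, 64 mm wide, 95 mm high. Bystander. Origin: centre of the underside.
Mind the look-alikes: they are no part of the job. Leave any green or purple look-alike of the part that bears large1_center alone.

How it is judged:
By the outcome, as a careful person would: the job done as asked, in the order asked, and still so for the second after the job is handed in, with the robot touching nothing.
It also fails if it takes over 72 s, if anything falls off the work surface, if the arm or the gripper's body presses on something with over 40 N, if the wrist force passes 120 N, or if a joint passes its speed limit or range.

ROBOT

A 6-joint arm with a two-finger parallel gripper is mounted at the origin on the work surface. World frame = base frame: x ahead of the robot, y to its left, z up, the work surface at z = 0. Lengths are in m, angles in rad, forces in N, time in s.
With the tool pointing down it reaches from about 0.3 to 1 m from the base axis. Payload 5.1 kg.
Tool frame: the origin (TCP) lies midway between the tips of the shut fingers; the grasp point (between the pads) lies 19 mm behind it (arm.grasp_offset is the distance from the TCP to the grasp point, in m); z points along the fingers, y is the direction in which the jaws open and shut (so a half turn about z gives the same grasp; the last joint's range is limited). The gripper opens to 95 mm and grips with 3 to 60 N. Pads are 20 mm wide; open, the fingers measure 119 mm over their backs; the gripper's body (75 mm by 180 mm) begins 59 mm behind the grasp point.
Start: joints at [-1.245, 0.124, 1.65, -0, 1.367, -0.083], TCP at [0.258, -0.596, 0.181] pointing down, gripper open.
Joint ranges: [-2.61, 2.61], [-1.02, 2.33], [0.03, 2.71], [-1.35, 4.49], [0.32, 2.68], [-2.91, 2.91]. Speed limits (rad/s): [2.57, 2.57, 3.14, 3.14, 3.14, 3.14].

INTERFACE

Orientations are given as [roll, pitch, yaw] about the fixed x, y, z axes, in that order (R = Rz(yaw) Ry(pitch) Rx(roll)).
In Python, from bench import arm gives the robot as it stands.
- The arm moves only by the tool arm_command, never from a script. Its argument "motion" is a list of rows, each a list of 7 numbers: the shift along the tool's x, y, z as a fraction of full scale, then the turn, a rotation vector about the tool's x, y, z as a fraction of full scale, then the finger opening in mm, from 0 to 95.1. A call has 1 to 5 rows; each row shifts and turns the pose as measured when the row begins, along the tool's axes as they then stand; what a row does not reach is not made up. Full scale, the value 1, is 0.025 m for a shift and 4 degrees for a turn. A row lasts 1/10 s, in which the tool goes at most 50 mm and 8.59 degrees, less where a joint would pass 70% of its speed; a pose out of reach is approached as far as the arm can. A call with a number of a shift or a turn outside -1 to 1 is refused whole. A call with a gripper value outside its range is refused whole. The fingers move at their own pace and stop on an object; "grip_force" is the grip in N (left out, the last holds). Time passes only in rows, so rows that do not move let the fingers close. It gives the time, the measured TCP pose, the force and the opening at its end, in the units of the state.
- arm.get_state(): the state, without advancing time (a new reading comes with each control period).
- arm.capture(name): name is "side" or "top" or "wrist"; returns (picture, depth): 384x512x3 uint8, blue, green, red; 384x512 float32, m along the optical axis (not along the pixel's ray), 0 where there is no reading.
- arm.get_calibration(name): a dict with "fx", "fy", "cx", "cy" (pixels), "pose" (4x4, takes a point from camera to world coordinates); the wrist camera has in their place "T_tool_cam" (4x4, takes a point from camera to tool coordinates, whose origin is the TCP and whose axes are the flange's). Camera axes: x right, y up, looking along -z (the intrinsics and any distortion apply to the point x, -y, -z); pixel columns grow to the right and rows downward; lengths in m; the calibration is good to about 2 mm. A picture is of the moment at which its call begins: read the wrist's pose just before it. get_calibration takes no time and is no camera call.
- arm.hand_in(): hands the job in, once; it reports no verdict.
The state is a dict: "clock": time; "qpos": joint angles; "joint_velocities": joint speeds; "joint_torque": joint torques, N m; "eef_pos": TCP position; "eef_rot": TCP orientation; "wrist_force": force on the tool from outside, world axes, zero at the start; "moment": the same for the moment, N m; "opening": opening from 0.0 (shut) to 1.0 (fully open).
Only numpy, scipy, OpenCV 4.12 (cv2) and the standard library are available. Lean on these libraries where they do the work, as an engineer would, in place of code of your own. Each camera call takes 0.05 s, during which the arm holds its last target. There are 200 camera calls.

## Working session

There is one attempt and no reset: what is moved stays moved. The work goes in short steps, Python scripts to look and compute and a tool call to move; the robot and the scene stay as the last step left them, time stands still between calls to the robot, and variables do not carry over. Pictures are saved under pics/ and viewed, about 8 in all and at most 12, crops included, and the job is handed in when it is done.

Besides the shell and the picture viewer there is one more tool, called in YAML: its name, and indented under it one key for each argument. arm_command: Moves the arm, as the interface text tells. Shift numbers are shares of 0.025 m and turn numbers shares of 4 degrees, none past 1 either way. Its arguments: {"type":"object","properties":{"motion":{"type":"array"},"grip_force":{"type":"number"}},"required":["motion"]}

```bash
mkdir -p pics; ls
cat > h.py <<'E'
import numpy as np, cv2
from bench import arm
from scipy.spatial.transform import Rotation as R
def snap(n,f):
    p,d=arm.capture(n); cv2.imwrite(f'pics/{f}.png',p); np.save(f'pics/{f}.npy',d); return p,d
def pts(n,d):
    c=arm.get_calibration(n); v,u=np.mgrid[:384,:512]
    P=np.stack([(u-c['cx'])/c['fx']*d,-(v-c['cy'])/c['fy']*d,-d],-1)
    T=np.array(c['pose']) if 'pose' in c else tool()@np.array(c['T_tool_cam'])
    return P@T[:3,:3].T+T[:3,3]
def tool():
    s=arm.get_state(); T=np.eye(4); T[:3,:3]=R.from_euler('xyz',s['eef_rot']).as_matrix(); T[:3,3]=s['eef_pos']; return T
E
python3 - <<'E'
from h import *
print(arm.get_state(), arm.grasp_offset)
for n in('top','side'):
    c=arm.get_calibration(n);print(c)
    p,d=snap(n,n+'0')
E
cat > /dev/null
```

```text
pics
{'clock': 0.0, 'qpos': array([-1.24459739e+00,  1.24500502e-01,  1.65167780e+00, -1.11918808e-06,
        1.36749852e+00, -8.25827042e-02]), 'joint_velocities': array([ 0.0007343 , -0.00073077, -0.00179669, -0.00262669, -0.00088678,
        0.00015934]), 'joint_torque': array([ 9.69692665e-04, -4.17614651e+01, -3.59932137e+01,  7.75729842e-02,
        4.90490289e-02, -1.74261581e-04]), 'eef_pos': array([ 0.25812251, -0.59576997,  0.17988786]), 'eef_rot': array([-3.13951550e+00, -1.70828606e-04,  4.08781694e-01]), 'wrist_force': array([-0.57003453, -0.32462029, -0.04552166]), 'moment': array([ 0.01120322, -0.02750041,  0.00790734]), 'opening': 0.9971363727073693} 0.0188
{'fx': 478.5280987862412, 'fy': 478.5280987862412, 'cx': 254.97808190188985, 'cy': 186.96986793078165, 'pose': array([[ 0.00655633,  0.99632243, -0.08543205,  0.37171474],
       [-0.99988347,  0.00535393, -0.01429594,  0.03653835],
       [-0.01378597,  0.08551582,  0.99624143,  1.47088194],
       [ 0.        ,  0.        ,  0.        ,  1.        ]])}
{'fx': 425.66289730411944, 'fy': 425.66289730411944, 'cx': 256.1936965335193, 'cy': 190.57580107754342, 'pose': array([[-0.97537429,  0.14835898, -0.16320111,  0.25195005],
       [-0.22054889, -0.66205128,  0.7162725 ,  1.0702788 ],
       [-0.00178204,  0.7346276 ,  0.67846821,  1.06666439],
       [ 0.        ,  0.        ,  0.        ,  1.        ]])}
```

```bash
python3 -c "
import cv2,numpy as np
a=cv2.imread('pics/top0.png');b=cv2.imread('pics/side0.png')
cv2.imwrite('pics/v0.png',cv2.resize(np.vstack([a,b]),(800,1200))[:600]);cv2.imwrite('pics/v1.png',cv2.resize(b,(800,600)))"
```

```text
(no output)
```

View pics/v0.png

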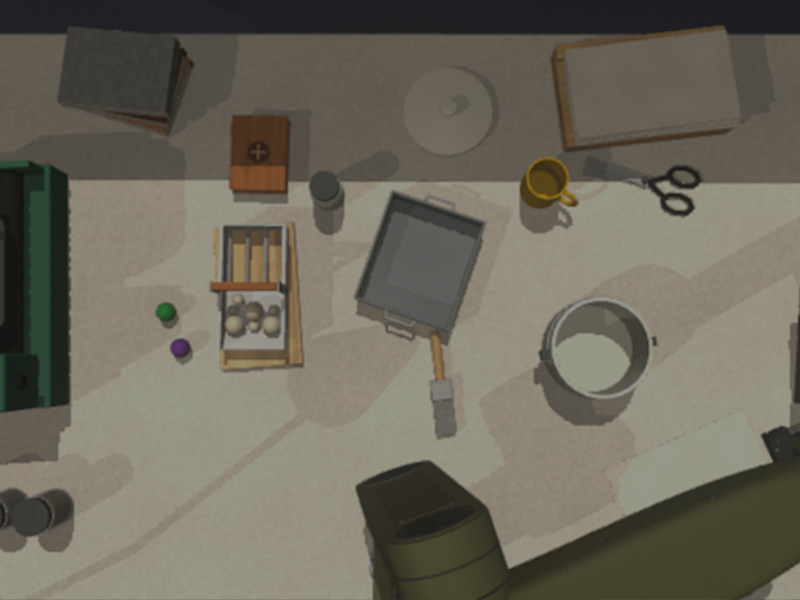

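View pics/v1.png

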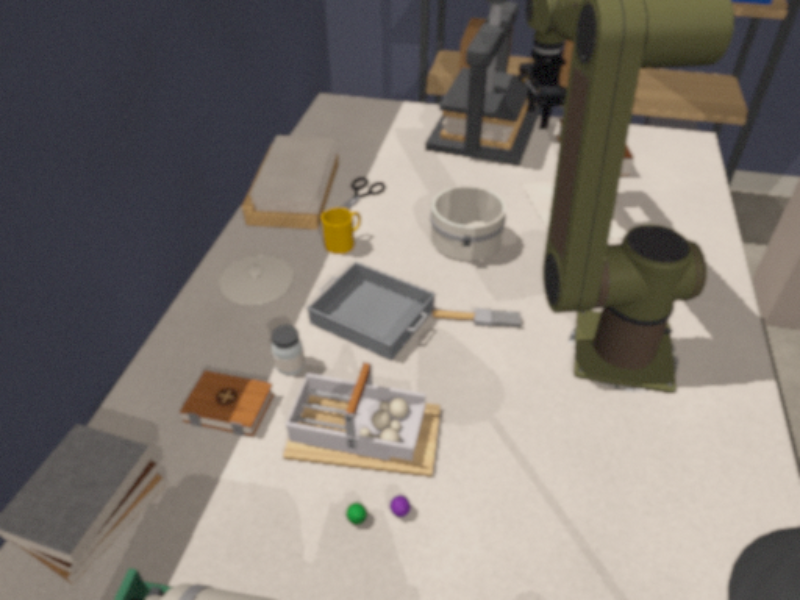

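The top view shows the tray at about (250,298) in the 800 px picture, with its slots away from the robot and its balls on the near side. The pan is at (420,262), the mill jar at (600,347), the mug at (547,183) and the pigment jar at (326,190). The small green and purple balls are look-alikes. The side view shows the same layout.

Run:
```python
from h import *
p=cv2.imread('pics/top0.png');d=np.load('pics/top0.npy');P=pts('top',d)
z=P[...,2]
def reg(name,m,lo,hi,box):
    x0,y0,x1,y1=[int(b*.64) for b in box]
    k=np.zeros(z.shape,bool);k[y0:y1,x0:x1]=1;k&=(z>lo)&(z<hi)&(d>0)
    if m is not None:k&=m
    q=P[k];r=cv2.minAreaRect(q[:,:2].astype(np.float32))
    print(name,len(q),'c',np.round(r[0],4),'size',np.round(r[1],4),'ang',round(r[2],1),'med',np.round(np.median(q,0),4),'z95',np.round(np.percentile(q[:,2],[5,50,95]),3))
    return q
reg('bar',None,.115,.16,(200,270,300,305))
reg('traywalls',None,.05,.09,(205,210,300,365))
reg('board',None,.008,.022,(200,210,310,380))
reg('pan',None,.035,.06,(345,185,495,345))
q=reg('jar',None,.095,.125,(530,285,670,410))
(c,r)=cv2.minEnclosingCircle(q[:,:2].astype(np.float32));print('jar circ',c,r)
reg('mug',None,.07,.11,(515,145,585,220))
reg('pig',None,.07,.11,(300,160,350,215))
reg('handle?',None,.02,.06,(425,330,460,440))
b=[(213,225,305,372)]
```

```text
bar 276 c [0.4975 0.3361] size [0.1295 0.0173] ang 89.4 med [0.4974 0.3335 0.1383] z95 [0.123 0.138 0.143]
traywalls 1167 c [0.5034 0.336 ] size [0.1291 0.2383] ang 89.9 med [0.4544 0.3436 0.0661] z95 [0.051 0.066 0.076]
board 2057 c [0.4939 0.3413] size [0.3328 0.2031] ang 0.2 med [0.5314 0.3147 0.0153] z95 [0.01  0.015 0.02 ]
pan 704 c [0.5579 0.0189] size [0.1933 0.2551] ang 71.3 med [0.5719 0.0188 0.0507] z95 [0.041 0.051 0.056]
jar 632 c [ 0.3914 -0.3089] size [0.1812 0.1815] ang 1.0 med [ 0.3904 -0.3219  0.1091] z95 [0.098 0.109 0.114]
jar circ (0.3920776844024658, -0.3101693093776703) 0.0926956832408905
mug 248 c [ 0.708  -0.2259] size [0.0945 0.0798] ang 89.9 med [ 0.7033 -0.2268  0.0867] z95 [0.071 0.087 0.096]
pig 325 c [0.692 0.2  ] size [0.0565 0.0555] ang 46.6 med [0.6895 0.1984 0.0943] z95 [0.073 0.094 0.099]
handle? 225 c [ 0.3236 -0.0236] size [0.1948 0.041 ] ang 5.2 med [ 0.3093 -0.022   0.0219] z95 [0.02  0.022 0.026]
```

arm_command:
  motion:
    - [0,0,-1,0,0,-1,95]
    - [0,0,-1,0,0,-1,95]
    - [0,0,-1,0,0,-1,95]
    - [0,0,-1,0,0,-1,95]
    - [0,0,-1,0,0,-1,95]

```text
clock: 0.6
eef_pos: [0.2568, -0.5921, 0.2982]
eef_rot: [-3.123, -0.009, 0.771]
wrist_force: [0.5, 0.6, -0.3]
opening: 0.998
```

arm_command:
  motion:
    - [0,0,0,0,0,-1,95]
    - [0,0,0,0,0,-1,95]
    - [0,0,0,0,0,-1,95]
    - [0,0,0,0,0,-1,95]
    - [0,0,0,0,0,-1,95]

```text
clock: 1.1
eef_pos: [0.2573, -0.5932, 0.3022]
eef_rot: [-3.131, -0.011, 1.136]
wrist_force: [0.7, -0.4, -0.8]
opening: 0.997
```

arm_command:
  motion:
    - [0,0,0,0,0,-1,95]
    - [0,0,0,0,0,-1,95]
    - [0,0,0,0,0,-1,95]
    - [0,0,0,0,0,-1,95]
    - [0,0,0,0,0,-1,95]

```text
clock: 1.6
eef_pos: [0.2568, -0.5918, 0.2983]
eef_rot: [-3.133, -0.02, 1.5]
wrist_force: [-0.9, 0.1, 0.3]
opening: 1.0
```

arm_command:
  motion:
    - [1,0.27,0,0,0,-1,95]
    - [1,0.27,0,0,0,0,95]
    - [1,0.27,0,0,0,0,95]
    - [1,0.27,0,0,0,0,95]
    - [1,0.27,0,0,0,0,95]

```text
clock: 2.1
eef_pos: [0.2913, -0.4642, 0.2954]
eef_rot: [-3.132, -0.027, 1.569]
wrist_force: [0.5, 0.3, 0.4]
opening: 1.001
```

arm_command:
  motion:
    - [1,0.27,0,0,0,0,95]
    - [1,0.27,0,0,0,0,95]
    - [1,0.27,0,0,0,0,95]
    - [1,0.27,0,0,0,0,95]
    - [1,0.27,0,0,0,0,95]

```text
clock: 2.6
eef_pos: [0.3252, -0.3328, 0.2955]
eef_rot: [-3.129, -0.032, 1.568]
wrist_force: [-0.1, 0.4, 0.8]
opening: 0.999
```

arm_command:
  motion:
    - [1,0.27,0,0,0,0,95]
    - [1,0.27,0,0,0,0,95]
    - [1,0.27,0,0,0,0,95]
    - [1,0.27,0,0,0,0,95]
    - [1,0.27,0,0,0,0,95]

```text
clock: 3.1
eef_pos: [0.359, -0.2017, 0.2966]
eef_rot: [-3.127, -0.035, 1.567]
wrist_force: [-0.2, 0.1, 0.1]
opening: 1.0
```

arm_command:
  motion:
    - [1,0.27,0,0,0,0,95]
    - [1,0.27,0,0,0,0,95]
    - [1,0.27,0,0,0,0,95]
    - [1,0.27,0,0,0,0,95]
    - [1,0.27,0,0,0,0,95]

```text
clock: 3.6
eef_pos: [0.3927, -0.071, 0.2982]
eef_rot: [-3.124, -0.036, 1.566]
wrist_force: [-0.0, -0.3, 0.1]
opening: 1.0
```

arm_command:
  motion:
    - [1,0.27,0,0,0,0,95]
    - [1,0.27,0,0,0,0,95]
    - [1,0.27,0,0,0,0,95]
    - [1,0.27,0,0,0,0,95]
    - [1,0.27,0,0,0,0,95]

```text
clock: 4.1
eef_pos: [0.4264, 0.0595, 0.2999]
eef_rot: [-3.122, -0.036, 1.566]
wrist_force: [0.1, -0.2, 0.3]
opening: 0.999
```

arm_command:
  motion:
    - [1,0.27,0,0,0,0,95]
    - [1,0.27,0,0,0,0,95]
    - [1,0.27,0,0,0,0,95]
    - [1,0.27,0,0,0,0,95]
    - [1,0.27,0,0,0,0,95]

```text
clock: 4.6
eef_pos: [0.46, 0.1899, 0.3012]
eef_rot: [-3.118, -0.035, 1.567]
wrist_force: [0.6, -0.4, 0.4]
opening: 0.996
```

```bash
cat >> h.py <<'E'
def go(pos,yaw,tilt=0,off=0.0):
    """remaining shift (tool axes, shares) and turn (shares); tilt deg + lowers slots end; pos = TCP"""
    T=tool(); Rt=R.from_euler('xyz',[np.pi,0,yaw])*R.from_rotvec([np.radians(tilt),0,0])
    Rc=R.from_matrix(T[:3,:3]); dv=(Rc.inv()*Rt).as_rotvec(degrees=True)/4
    print('shift',np.round(Rc.inv().apply(np.array(pos)-T[:3,3])/.025,2),'turn',np.round(dv,2),'pos',np.round(T[:3,3],4),'q',np.round(arm.get_state()['qpos'],2))
E
python3 - <<'E'
from h import *
go([.4975,.336,.25],np.pi/2)
E
```

```text
shift [5.77 1.53 2.22] turn [-0.33 -0.5  -0.05] pos [0.46   0.1899 0.3012] q [ 0.26 -0.26  1.82  0.04  1.6   0.26]
```

arm_command:
  motion:
    - [0.96,0.25,0.37,-0.06,-0.1,0,95]
    - [0.96,0.25,0.37,-0.06,-0.1,0,95]
    - [0.96,0.25,0.37,-0.06,-0.1,0,95]
    - [0.96,0.25,0.37,-0.06,-0.1,0,95]
    - [0.96,0.25,0.37,-0.06,-0.1,0,95]

```text
clock: 5.1
eef_pos: [0.4914, 0.316, 0.2547]
eef_rot: [-3.14, 0.002, 1.568]
wrist_force: [0.4, -0.1, -0.3]
opening: 0.998
```

arm_command:
  motion:
    - [0.8,0.2,0.3,0,-0.05,0,95]
    - [0,0,0,0,0,0,95]
    - [0,0,0,0,0,0,95]

```text
clock: 5.4
eef_pos: [0.4947, 0.3383, 0.2424]
eef_rot: [-3.134, 0.009, 1.572]
wrist_force: [-0.1, -0.3, 0.6]
opening: 0.998
```

Run:
```python
from h import *
print(arm.get_calibration('wrist'))
go([.4975,.336,.107],np.pi/2)
T=tool()
p,d=snap('wrist','w0')
P=pts('wrist',d);z=P[...,2]
for n,lo,hi in(('bar',.125,.15),('walls',.06,.085),('board',.009,.02)):
    k=(z>lo)&(z<hi)&(d>0); 
    k=cv2.morphologyEx(k.astype(np.uint8),cv2.MORPH_OPEN,np.ones((3,3)))>0
    q=P[k]
    if len(q)<20: print(n,len(q));continue
    r=cv2.minAreaRect(q[:,:2].astype(np.float32));print(n,len(q),np.round(r[0],4),np.round(r[1],4),r[2],np.median(q,0))
cv2.imwrite('pics/w0v.png',cv2.resize(p,(640,480)))
```

```text
{'fx': 292.4126205600049, 'fy': 292.4126205600049, 'cx': 255.2725924545635, 'cy': 193.47188767269301, 'T_tool_cam': array([[-6.11650837e-04,  9.56050218e-01,  2.93202332e-01,
         8.51738532e-02],
       [ 9.99999726e-01,  7.06866936e-04, -2.18789590e-04,
         5.33372429e-04],
       [-4.16428869e-04,  2.93202117e-01, -9.56050388e-01,
        -2.03992815e-01],
       [ 0.00000000e+00,  0.00000000e+00,  0.00000000e+00,
         1.00000000e+00]])}
shift [-0.04  0.15  5.41] turn [-0.11  0.13  0.02] pos [0.4947 0.3383 0.2424] q [ 0.51 -0.01  1.69 -0.    1.48  0.51]
bar 1429 [0.4997 0.3366] [0.1265 0.0179] 89.73696899414062 [0.49948618 0.34240806 0.13894846]
walls 4435 [0.5526 0.3029] [0.1929 0.3323] 89.73149871826172 [0.47711037 0.31989287 0.07025688]
board 8581 [0.5721 0.2721] [0.5937 0.4681] 85.11363983154297 [0.54871502 0.36657967 0.01520626]
```

View pics/w0v.png

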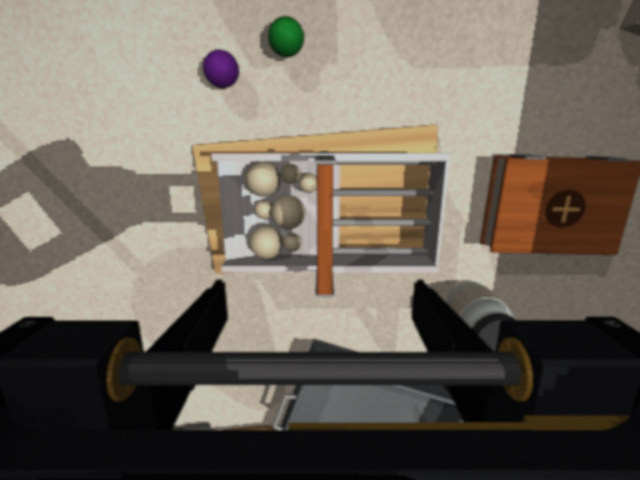

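The wrist view shows the tray at about (330,212), the bar at (325,228) and all seven balls to the left of the bar. The board is turned slightly against the tray. Next I descend and grip the bar.

arm_command:
  motion:
    - [-0.04,0.15,0.9,-0.11,0.13,0,95]
    - [0,0,0.9,0,0,0,95]
    - [0,0,0.9,0,0,0,95]
    - [0,0,0.9,0,0,0,95]
    - [0,0,0.9,0,0,0,95]

```text
clock: 5.95
eef_pos: [0.5032, 0.3343, 0.1357]
eef_rot: [3.127, -0.007, 1.566]
wrist_force: [-0.5, -0.2, -1.0]
opening: 0.998
```

Run:
```python
from h import *
go([.4985,.336,.107],np.pi/2)
# board orientation from the top picture: straight edges of the yellow mask
p=cv2.imread('pics/top0.png');d=np.load('pics/top0.npy');c=arm.get_calibration('top')
h=cv2.cvtColor(p,cv2.COLOR_BGR2HSV); b=h[140:242,130:205]
m=((b[...,0]>12)&(b[...,0]<30)&(b[...,1]>70)).astype(np.uint8)
m=cv2.morphologyEx(m,cv2.MORPH_OPEN,np.ones((2,2)))
n,l,s,_=cv2.connectedComponentsWithStats(m);print(s)
v,u=np.nonzero(m);v=v+140;u=u+130
T=np.array(c['pose']);r=np.stack([(u-c['cx'])/c['fx'],-(v-c['cy'])/c['fy'],-np.ones(len(u))],-1)@T[:3,:3].T
P=T[:3,3]+r*((.015-T[2,3])/r[:,2:])
q=cv2.minAreaRect(P[:,:2].astype(np.float32));print(q)
```

```text
shift [ 0.06 -0.2   1.15] turn [ 0.2  -0.1  -0.06] pos [0.5032 0.3343 0.1357] q [ 0.5   0.05  1.81 -0.    1.27  0.5 ]
[[   0    0   75  102 5542]
 [  12    3   53   95 1136]
 [   8    7    3   25   67]
 [  19    8    9   34  287]
 [  30    8   10   35  301]
 [  41    8   10   35  292]
 [   7   41    3    3    8]
 [  14   42    3    3    9]
 [  19   44    2    2    4]
 [  38   44    2    2    4]]
((0.486544668674469, 0.33426403999328613), (0.27959638833999634, 0.16621506214141846), 4.708242416381836)
```

arm_command:
  motion:
    - [0.06,-0.2,0.6,0.2,-0.1,-0.06,95]
    - [0,0,0.52,0,0,0,95]
    - [0,0,0,0,0,0,95]

```text
clock: 6.25
eef_pos: [0.4967, 0.3329, 0.1043]
eef_rot: [-3.137, 0.003, 1.568]
wrist_force: [-0.3, -0.3, -0.2]
opening: 0.999
```

Run:
```python
from h import *
go([.4985,.336,.107],np.pi/2)
```

```text
shift [ 0.13  0.07 -0.11] turn [-0.06  0.04 -0.04] pos [0.4967 0.3329 0.1043] q [ 0.5   0.07  1.84 -0.    1.24  0.5 ]
```

arm_command:
  motion:
    - [0.13,0.07,-0.11,-0.06,0.04,0,60]
    - [0,0,0,0,0,0,30]
    - [0,0,0,0,0,0,0]
    - [0,0,0,0,0,0,0]
    - [0,0,0,0,0,0,0]
  grip_force: 55

```text
clock: 6.75
eef_pos: [0.5013, 0.3378, 0.1122]
eef_rot: [3.135, -0.004, 1.568]
wrist_force: [-0.2, 0.2, -0.1]
opening: 0.635
```

arm_command:
  motion:
    - [0,0,0,0,0,0,0]
    - [0,0,0,0,0,0,0]
    - [0,0,0,0,0,0,0]
    - [0,0,0,0,0,0,0]

```text
clock: 7.15
eef_pos: [0.5015, 0.338, 0.1128]
eef_rot: [3.134, -0.004, 1.568]
wrist_force: [-0.2, 0.7, 0.7]
opening: 0.3
```

arm_command:
  motion:
    - [0,0,-0.2,0,0,0,0]
    - [0,0,-0.4,0,0,0,0]
    - [0,0,-0.5,0,0,0,0]
    - [0,0,-0.5,0,0,0,0]
    - [0,0,-0.5,0,0,0,0]

```text
clock: 7.65
eef_pos: [0.5002, 0.3372, 0.1678]
eef_rot: [3.136, -0.003, 1.568]
wrist_force: [-0.3, 0.8, 0.6]
opening: 0.006
```

Run:
```python
from h import *
c=np.array([.558,.019]);yaw=np.radians(-18.7);ax=np.array([np.cos(yaw),np.sin(yaw)])
g=c-.04*ax; print(g)
go([*g,.24],np.pi/2+yaw)
```

```text
[0.52011159 0.03182452]
shift [-12.21   0.84  -2.92] turn [ 0.07 -0.05  4.64] pos [0.5002 0.3372 0.1678] q [ 0.5   0.03  1.78 -0.    1.33  0.51]
```

The fingers were slower than I allowed for, so I lifted before they shut. I'll check that the tray hasn't moved, then regrip.

arm_command:
  motion:
    - [0,0,-1,0,0,0,95]
    - [0,0,-1,0,0,0,95]
    - [0,0,-1,0,0,0,95]
    - [0,0,0,0,0,0,95]
    - [0,0,0,0,0,0,95]

```text
clock: 8.15
eef_pos: [0.5012, 0.3378, 0.2537]
eef_rot: [3.128, -0.007, 1.568]
wrist_force: [0.1, -0.1, -0.3]
opening: 0.367
```

Run:
```python
from h import *
p,d=snap('wrist','w1')
P=pts('wrist',d);z=P[...,2]
k=(z>.125)&(z<.15)&(d>0)
q=P[cv2.morphologyEx(k.astype(np.uint8),cv2.MORPH_OPEN,np.ones((3,3)))>0]
r=cv2.minAreaRect(q[:,:2].astype(np.float32));print(len(q),r,np.median(q,0))
cv2.imwrite('pics/w1v.png',cv2.resize(p,(640,480)))
go([.4985,.336,.107],np.pi/2)
```

```text
1329 ((0.4993748366832733, 0.33758118748664856), (0.017448190599679947, 0.12650403380393982), 0.09753306210041046) [0.49955505 0.34323163 0.13947285]
shift [-0.12 -0.2   5.88] turn [ 0.2  -0.11 -0.04] pos [0.5014 0.338  0.254 ] q [ 0.5  -0.02  1.68 -0.    1.47  0.51]
```

View pics/w1v.png

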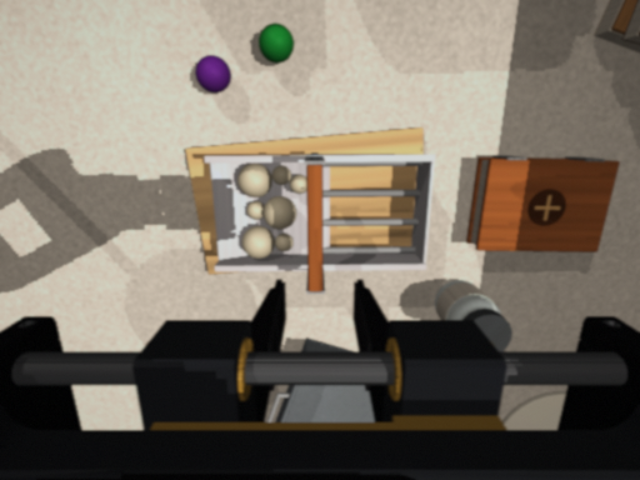

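The view shows the tray unmoved, with the bar at (315,228) and all seven balls still in the pocket. I'll descend with the jaws at 50 mm.

arm_command:
  motion:
    - [-0.08,-0.08,0.9,0.2,-0.11,0,50]
    - [0,0,0.9,0,0,0,50]
    - [0,0,0.9,0,0,0,50]
    - [0,0,0.9,0,0,0,50]
    - [0,0,0.9,0,0,0,50]

```text
clock: 8.7
eef_pos: [0.496, 0.3337, 0.128]
eef_rot: [-3.132, 0.005, 1.568]
wrist_force: [-0.3, -0.1, -0.4]
opening: 0.529
```

arm_command:
  motion:
    - [0,0,0.7,0,0,0,50]
    - [0,0,0,0,0,0,50]
    - [0,0,0,0,0,0,50]

```text
clock: 9.0
eef_pos: [0.4876, 0.3289, 0.0953]
eef_rot: [-3.112, 0.017, 1.568]
wrist_force: [1.2, -0.3, 0.3]
opening: 0.522
```

Run:
```python
from h import *
go([.4995,.337,.107],np.pi/2)
```

```text
shift [ 0.32  0.46 -0.49] turn [-0.43  0.24 -0.04] pos [0.4876 0.3289 0.0953] q [ 0.5   0.08  1.84 -0.    1.25  0.51]
```

arm_command:
  motion:
    - [0.32,0.46,-0.49,-0.43,0.24,0,50]
    - [0,0,0,0,0,0,50]

```text
clock: 9.2
eef_pos: [0.5002, 0.3375, 0.1074]
eef_rot: [3.14, -0.001, 1.568]
wrist_force: [0.4, 0.7, 1.5]
opening: 0.523
```

Run:
```python
from h import *
go([.4995,.337,.107],np.pi/2)
```

```text
shift [-0.02 -0.03  0.02] turn [ 0.03 -0.01 -0.04] pos [0.5002 0.3375 0.1074] q [ 0.5   0.08  1.83 -0.    1.23  0.51]
```

arm_command:
  motion:
    - [0,0,0,0,0,0,0]
    - [0,0,0,0,0,0,0]
    - [0,0,0,0,0,0,0]
    - [0,0,0,0,0,0,0]
    - [0,0,0,0,0,0,0]
  grip_force: 55

```text
clock: 9.7
eef_pos: [0.5026, 0.3389, 0.112]
eef_rot: [3.133, -0.005, 1.568]
wrist_force: [-0.0, 0.2, -0.7]
opening: 0.164
```

arm_command:
  motion:
    - [0,0,0,0,0,0,0]
    - [0,0,0,0,0,0,0]
    - [0,0,0,0,0,0,0]

```text
clock: 10.0
eef_pos: [0.5024, 0.3388, 0.1119]
eef_rot: [3.134, -0.004, 1.568]
wrist_force: [0.2, 0.2, -0.4]
opening: 0.004
```

Run:
```python
from h import *
c=np.array([.558,.019]);yaw=np.radians(-18.7);ax=np.array([np.cos(yaw),np.sin(yaw)])
g=c-.04*ax; print(g)
go([*g,.24],np.pi/2+yaw)
```

```text
[0.52011159 0.03182452]
shift [-12.25   0.78  -5.17] turn [ 0.1  -0.08  4.64] pos [0.5024 0.3388 0.1119] q [ 0.5   0.07  1.82 -0.    1.24  0.51]
```

Run:
```python
from h import *
p,d=snap('wrist','w2');s,_=snap('side','s2')
cv2.imwrite('pics/w2v.png',np.hstack([cv2.resize(p,(400,300)),cv2.resize(s[200:340,130:330],(400,280))[:300] if 0 else cv2.resize(s[170:320,130:330],(400,300))]))
print(arm.get_state()['opening'])
```

```text
0.008238310945829304
```

View pics/w2v.png

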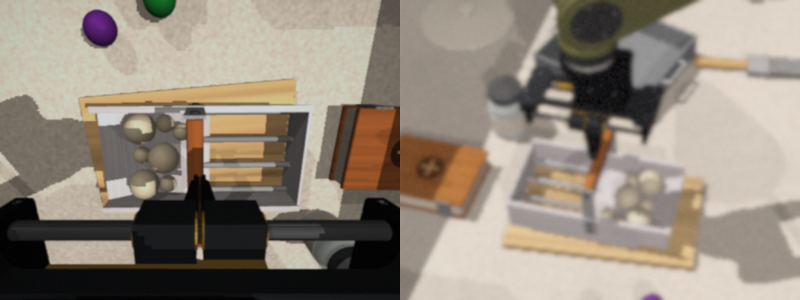

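The fingers look as if they straddle the bar, but the opening reads shut. A small lift will show whether the wrist carries any load.

arm_command:
  motion:
    - [0,0,-0.2,0,0,0,0]
    - [0,0,-0.2,0,0,0,0]
    - [0,0,-0.2,0,0,0,0]
    - [0,0,0,0,0,0,0]

```text
clock: 10.5
eef_pos: [0.5025, 0.3388, 0.1284]
eef_rot: [3.133, -0.005, 1.568]
wrist_force: [-0.6, 0.3, -0.1]
opening: 0.006
```

Run:
```python
from h import *
s=arm.get_state();print(s['wrist_force'],s['moment'],s['opening'],s['eef_pos'])
p,d=snap('side','s3'); d0=np.load('pics/side0.npy')
P=pts('side',d)
k=(P[...,0]>.35)&(P[...,0]<.65)&(P[...,1]>.2)&(P[...,1]<.45)&(P[...,2]>.03)&(P[...,2]<.25)&(d>0)
hsv=cv2.cvtColor(p,cv2.COLOR_BGR2HSV);red=k&(hsv[...,0]<12)&(hsv[...,1]>120)
q=P[red];print('bar',len(q),np.percentile(q,[2,50,98],axis=0))
dark=k&(hsv[...,2]<45);q=P[dark];print('dark',len(q),np.percentile(q,[2,50,98],axis=0))
cv2.imwrite('pics/s3v.png',cv2.resize(p[190:310,150:310],(800,600),interpolation=cv2.INTER_CUBIC))
```

```text
[-0.64794123  0.30409087 -0.0693647 ] [-0.01718312 -0.0858134   0.05652839] 0.006031950322752237 [0.50245316 0.33881398 0.1283717 ]
bar 19 [[0.49100774 0.30630468 0.13063486]
 [0.49499288 0.34875255 0.14160161]
 [0.50238715 0.37582401 0.19117476]]
dark 50 [[0.48728503 0.34689076 0.17538007]
 [0.49828932 0.35020627 0.20296143]
 [0.5053129  0.37534858 0.24904784]]
```

View pics/s3v.png

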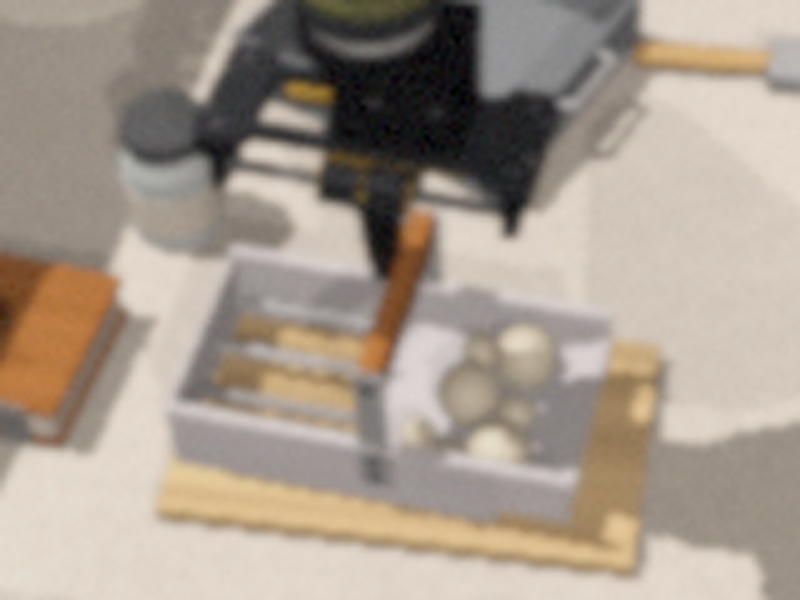

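Run:
```python
from h import *
def proj(n,X):
    c=arm.get_calibration(n);T=np.array(c['pose']) if 'pose' in c else tool()@np.array(c['T_tool_cam'])
    x=np.linalg.inv(T)@np.append(X,1);return np.round([c['cx']+c['fx']*x[0]/-x[2],c['cy']-c['fy']*x[1]/-x[2],-x[2]],3)
t=tool()
for dz in(0,.019,.05,.08):
    X=t[:3,3]+[0,0,dz];print(dz,proj('side',X),proj('wrist',X))
for X in([.4995,.277,.139],[.4995,.397,.139]):print('bar end',proj('side',np.array(X)))
d=np.load('pics/s3.npy');print(np.round(d[225:252:2,218:242:2],3))
dw=np.load('pics/w2.npy');print(np.round(dw[200:262:5,236:278:4],3))
```

```text
0 [227.464 250.126   1.202] [2.5452e+02 2.2223e+02 2.2000e-01]
0.019 [227.141 245.774   1.189] [2.54679e+02 2.32783e+02 2.02000e-01]
0.05 [226.597 238.467   1.168] [2.55011e+02 2.54788e+02 1.72000e-01]
0.08 [226.052 231.141   1.147] [2.55462e+02 2.84755e+02 1.43000e-01]
bar end [233.898 231.688   1.238]
bar end [222.456 264.11    1.152]
[[1.084 1.087 1.09  1.087 1.087 1.088 1.088 1.092 1.116 1.45  1.443 1.087]
 [1.087 1.085 1.093 1.085 1.088 1.085 1.086 1.089 1.117 1.444 1.439 1.443]
 [1.098 1.095 1.099 1.089 1.088 1.086 1.081 1.093 1.088 1.089 1.089 1.088]
 [1.425 1.098 1.132 1.094 1.09  1.09  1.088 1.093 1.429 1.428 1.089 1.091]
 [1.42  1.423 1.141 1.138 1.134 1.136 1.145 1.235 1.236 1.233 1.425 1.42 ]
 [1.416 1.416 1.142 1.143 1.141 1.136 1.156 1.231 1.228 1.232 1.412 1.416]
 [1.406 1.406 1.401 0.    1.146 1.143 1.167 1.223 1.221 1.236 1.257 1.408]
 [1.398 1.399 1.398 1.156 1.155 1.15  1.214 1.217 1.222 1.245 1.261 1.401]
 [1.394 1.392 1.396 1.16  1.159 1.158 0.    1.213 1.217 1.265 1.268 1.397]
 [1.296 1.295 1.295 1.159 1.166 1.161 1.21  1.21  1.223 1.275 1.268 1.386]
 [1.295 1.2
[... 487 characters left out ...]
97 0.299]
 [0.302 0.19  0.19  0.189 0.189 0.188 0.19  0.304 0.322 0.322 0.321]
 [0.302 0.191 0.191 0.19  0.19  0.19  0.192 0.307 0.323 0.323 0.323]
 [0.303 0.192 0.191 0.18  0.181 0.192 0.18  0.306 0.325 0.326 0.325]
 [0.305 0.192 0.192 0.174 0.173 0.178 0.172 0.173 0.328 0.327 0.327]
 [0.308 0.194 0.166 0.167 0.168 0.172 0.167 0.167 0.167 0.329 0.328]
 [0.31  0.196 0.161 0.161 0.161 0.164 0.16  0.161 0.161 0.31  0.31 ]
 [0.31  0.156 0.155 0.155 0.155 0.158 0.157 0.155 0.156 0.157 0.312]
 [0.302 0.149 0.15  0.151 0.15  0.153 0.149 0.15  0.15  0.15  0.302]
 [0.146 0.145 0.145 0.144 0.146 0.148 0.145 0.145 0.144 0.144 0.293]
 [0.095 0.095 0.094 0.094 0.143 0.144 0.14  0.095 0.095 0.095 0.095]]
```

Both cameras agree that the visible fingertips end about 35 mm short of the reported TCP, so the jaws shut above the bar. Nothing was disturbed. I'll open and go about 35 mm deeper, watching the force.

arm_command:
  motion:
    - [0,-0.16,0,0,0,0,60]
    - [0,0,0,0,0,0,60]
    - [0,0,0,0,0,0,60]
    - [0,0,0,0,0,0,60]
    - [0,0,0,0,0,0,60]

```text
clock: 11.05
eef_pos: [0.4974, 0.3385, 0.1274]
eef_rot: [3.135, -0.004, 1.568]
wrist_force: [-0.4, 0.2, 0.8]
opening: 0.37
```

arm_command:
  motion:
    - [0,0,0,0,0,0,60]
    - [0,0,0,0,0,0,60]
    - [0,0,0.4,0,0,0,60]
    - [0,0,0.4,0,0,0,60]
    - [0,0,0.4,0,0,0,60]

```text
clock: 11.55
eef_pos: [0.4987, 0.3391, 0.0967]
eef_rot: [3.132, -0.005, 1.568]
wrist_force: [0.4, 0.3, 0.4]
opening: 0.631
```

arm_command:
  motion:
    - [0,0,0.4,0,0,0,60]
    - [0,0,0.2,0,0,0,60]
    - [0,0,0,0,0,0,60]

```text
clock: 11.85
eef_pos: [0.4966, 0.3379, 0.0762]
eef_rot: [3.138, -0.002, 1.568]
wrist_force: [-0.0, -0.7, 0.1]
opening: 0.628
```

Run:
```python
from h import *
go([.4985,.337,.072],np.pi/2)
```

```text
shift [-0.04  0.08  0.17] turn [ 0.06 -0.03 -0.04] pos [0.4966 0.3379 0.0762] q [ 0.51  0.1   1.86 -0.    1.18  0.51]
```

arm_command:
  motion:
    - [0,0.08,0.17,0.06,-0.03,0,0]
    - [0,0,0,0,0,0,0]
    - [0,0,0,0,0,0,0]
    - [0,0,0,0,0,0,0]
    - [0,0,0,0,0,0,0]
  grip_force: 55

```text
clock: 12.35
eef_pos: [0.4997, 0.3384, 0.0727]
eef_rot: [3.141, -0.001, 1.568]
wrist_force: [0.7, 0.3, 0.1]
opening: 0.264
```

arm_command:
  motion:
    - [0,0,0,0,0,0,0]
    - [0,0,0,0,0,0,0]
    - [0,0,0,0,0,0,0]
    - [0,0,0,0,0,0,0]
    - [0,0,0,0,0,0,0]

```text
clock: 12.85
eef_pos: [0.4996, 0.3385, 0.073]
eef_rot: [3.14, -0.001, 1.568]
wrist_force: [0.8, 0.4, -0.5]
opening: 0.144
```

Run:
```python
from h import *
s=arm.get_state();print(s['wrist_force'],s['moment'],s['opening'],s['eef_pos'])
c=np.array([.558,.019]);yaw=np.radians(-18.7);ax=np.array([np.cos(yaw),np.sin(yaw)])
g=c-.04*ax; print(g)
go([*g,.24-.054],np.pi/2+yaw)
```

```text
[ 0.78423885  0.42347527 -0.50330454] [-0.04825786  0.0201062   0.03646318] 0.14413309629183932 [0.49956766 0.33850377 0.07303748]
[0.52011159 0.03182452]
shift [-12.26   0.86  -4.53] turn [ 0.01 -0.02  4.64] pos [0.4996 0.3385 0.073 ] q [0.51 0.11 1.85 0.   1.18 0.51]
```

The opening reads 0.144 (13.7 mm), so the bar is gripped. Lifting now.

arm_command:
  motion:
    - [0,0,-0.2,0,0,0,0]
    - [0,0,-0.4,0,0,0,0]
    - [0,0,-0.6,0,0,0,0]
    - [0,0,-0.6,0,0,0,0]
    - [0,0,-0.6,0,0,0,0]

```text
clock: 13.35
eef_pos: [0.4958, 0.3362, 0.131]
eef_rot: [-3.133, 0.005, 1.568]
wrist_force: [-0.1, 0.1, -5.5]
opening: 0.141
```

arm_command:
  motion:
    - [0,0,-0.6,0,0,0,0]
    - [0,0,-0.6,0,0,0,0]
    - [0,0,-0.6,0,0,0,0]
    - [0,0,-0.3,0,0,0,0]
    - [0,0,0,0,0,0,0]

```text
clock: 13.85
eef_pos: [0.4987, 0.3378, 0.1947]
eef_rot: [3.141, -0.0, 1.568]
wrist_force: [0.1, 0.6, -5.1]
opening: 0.146
```

Run:
```python
from h import *
s=arm.get_state();print(s['wrist_force'],s['moment'],s['opening'])
go([.52,.032,.18],np.pi/2)
```

```text
[ 0.11612751  0.58847064 -5.07412432] [ 0.0385375  -0.28463299 -0.03364249] 0.1459651162192949
shift [-12.23   0.88   0.59] turn [ 0.01 -0.   -0.04] pos [0.4987 0.3378 0.1947] q [ 0.51  0.01  1.75 -0.    1.38  0.51]
```

The wrist carries about 5 N, which matches the loaded tray. Now over to the pan.

arm_command:
  motion:
    - [-0.3,0.03,0,0,0,0,0]
    - [-0.5,0.04,0,0,0,0,0]
    - [-0.65,0.05,0,0,0,0,0]
    - [-0.65,0.05,0,0,0,0,0]
    - [-0.65,0.05,0,0,0,0,0]

```text
clock: 14.35
eef_pos: [0.5024, 0.2636, 0.1911]
eef_rot: [-3.137, 0.003, 1.57]
wrist_force: [0.6, 0.2, -5.6]
opening: 0.142
```

arm_command:
  motion:
    - [-0.65,0.05,0,0,0,0,0]
    - [-0.65,0.05,0,0,0,0,0]
    - [-0.65,0.05,0,0,0,0,0]
    - [-0.65,0.05,0,0,0,0,0]
    - [-0.65,0.05,0,0,0,0,0]

```text
clock: 14.85
eef_pos: [0.5075, 0.1716, 0.1896]
eef_rot: [-3.134, 0.006, 1.566]
wrist_force: [0.3, -0.6, -5.1]
opening: 0.146
```

arm_command:
  motion:
    - [-0.65,0.05,0,0,0,0,0]
    - [-0.65,0.05,0,0,0,0,0]
    - [-0.65,0.05,0,0,0,0,0]
    - [-0.65,0.05,0,0,0,0,0]
    - [-0.65,0.05,0,0,0,0,0]

```text
clock: 15.35
eef_pos: [0.5111, 0.08, 0.1887]
eef_rot: [-3.133, 0.007, 1.561]
wrist_force: [1.5, 0.0, -4.6]
opening: 0.143
```

arm_command:
  motion:
    - [-0.65,0.05,0,0,0,0,0]
    - [-0.6,0.05,0,0,0,0,0]
    - [-0.5,0.05,0,0,0,0,0]
    - [-0.3,0,0,0,0,0,0]
    - [0,0,0,0,0,0,0]

```text
clock: 15.85
eef_pos: [0.5121, 0.0197, 0.1881]
eef_rot: [-3.132, 0.007, 1.554]
wrist_force: [0.2, 0.9, -4.2]
opening: 0.145
```

Run:
```python
from h import *
go([.52,.032,.172],np.pi/2-np.radians(18.7))
```

```text
shift [0.5  0.31 0.64] turn [-0.12  0.13  4.43] pos [0.5121 0.0197 0.1881] q [-0.06 -0.18  1.94 -0.01  1.4  -0.04]
```

arm_command:
  motion:
    - [0.1,0.06,0.12,-0.02,0.02,0.9,0]
    - [0.1,0.06,0.12,-0.02,0.02,0.9,0]
    - [0.1,0.06,0.12,-0.02,0.02,0.9,0]
    - [0.1,0.06,0.12,-0.02,0.02,0.9,0]
    - [0.1,0.06,0.12,-0.02,0.02,0.8,0]

```text
clock: 16.35
eef_pos: [0.5212, 0.0324, 0.1729]
eef_rot: [-3.14, -0.001, 1.235]
wrist_force: [-0.6, 0.8, -5.2]
opening: 0.145
```

arm_command:
  motion:
    - [0,0,0,0,0,0,0]
    - [0,0,0,0,0,0,0]

```text
clock: 16.55
eef_pos: [0.5207, 0.0334, 0.1723]
eef_rot: [-3.139, -0.001, 1.237]
wrist_force: [0.1, -0.4, -5.0]
opening: 0.145
```

Run:
```python
from h import *
go([.52,.032,.172],np.pi/2-np.radians(18.7))
```

```text
shift [-0.06 -0.01  0.01] turn [-0.04 -0.01 -0.1 ] pos [0.5207 0.0334 0.1723] q [-0.04 -0.16  1.94  0.    1.36  0.29]
```

In position over the pan. Tilting the slotted end down slowly, about the grip point.

arm_command:
  motion:
    - [0,-0.08,0,0.5,0,0,0]
    - [0,-0.08,0,0.5,0,0,0]
    - [0,-0.08,0,0.5,0,0,0]
    - [0,-0.08,0,0.5,0,0,0]
    - [0,-0.08,0,0.5,0,0,0]

```text
clock: 17.05
eef_pos: [0.5111, 0.0376, 0.1749]
eef_rot: [-2.962, -0.003, 1.245]
wrist_force: [0.7, -1.0, -5.4]
opening: 0.144
```

arm_command:
  motion:
    - [0,-0.08,0,0.5,0,0,0]
    - [0,-0.08,0,0.5,0,0,0]
    - [0,-0.08,0,0.5,0,0,0]
    - [0,-0.08,0,0.5,0,0,0]
    - [0,-0.08,0,0.5,0,0,0]

```text
clock: 17.55
eef_pos: [0.5039, 0.0407, 0.1795]
eef_rot: [-2.788, -0.006, 1.252]
wrist_force: [-1.3, 1.2, -6.9]
opening: 0.148
```

arm_command:
  motion:
    - [0,-0.08,0,0.5,0,0,0]
    - [0,-0.08,0,0.5,0,0,0]
    - [0,0,0,0,0,0,0]
    - [0,0,0,0,0,0,0]
    - [0,0,0,0,0,0,0]

```text
clock: 18.05
eef_pos: [0.5024, 0.0416, 0.1816]
eef_rot: [-2.719, -0.008, 1.255]
wrist_force: [-0.5, -0.5, -4.6]
opening: 0.145
```

arm_command:
  motion:
    - [0,0,0,0,0,0,0]
    - [0,0,0,0,0,0,0]
    - [0,0,0,0,0,0,0]
    - [0,0,0,0,0,0,0]
    - [0,0,0,0,0,0,0]

```text
clock: 18.55
eef_pos: [0.5021, 0.0418, 0.1823]
eef_rot: [-2.721, -0.008, 1.256]
wrist_force: [0.6, -0.5, -4.9]
opening: 0.146
```

Run:
```python
from h import *
go([.52,.032,.172],np.pi/2-np.radians(18.7),25)
print(arm.get_state()['wrist_force'],arm.get_state()['moment'])
p,d=snap('wrist','w4');s,_=snap('side','s4')
cv2.imwrite('pics/w4v.png',np.hstack([cv2.resize(p,(400,300)),cv2.resize(s[130:250,170:330],(400,300))]))
```

```text
shift [-0.15  0.9   0.05] turn [ 0.23 -0.04  0.19] pos [0.5021 0.0418 0.1823] q [-0.09  0.09  1.73  0.1   1.73  0.22]
[ 0.58090427 -0.52801899 -4.9129803 ] [-0.18267567 -0.51038268  0.01457352]
```

View pics/w4v.png

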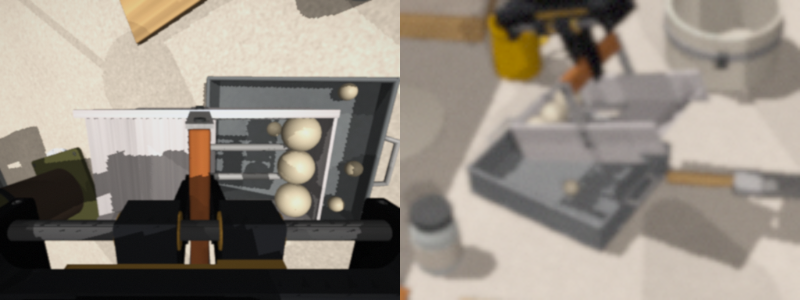

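The wrist view shows the three large balls at the end wall, at (300,130), (295,165) and (293,200). Three small balls lie in the pan, at (348,92), (355,168) and (337,205). A fourth at (275,129) is ambiguous, so I'll check its height.

Run:
```python
from h import *
d=np.load('pics/w4.npy');P=pts('wrist',d)
for u,v in((275,129),(348,92),(355,168),(337,205),(300,130),(295,165),(293,200),(250,135),(250,160)):
    a,b=int(v*1.28),int(u*1.28);print((u,v),np.round(np.nanmedian(P[a-2:a+3,b-2:b+3].reshape(-1,3),0),3))
```

```text
(275, 129) [0.556 0.045 0.025]
(348, 92) [0.65  0.072 0.026]
(355, 168) [ 0.643 -0.029  0.025]
(337, 205) [ 0.613 -0.08   0.025]
(300, 130) [0.594 0.056 0.137]
(295, 165) [0.582 0.021 0.133]
(293, 200) [ 0.573 -0.015  0.136]
(250, 135) [0.513 0.043 0.004]
(250, 160) [0.502 0.001 0.004]
```

All four small balls are at pan-floor height and the three large ones are in the tray. I'll level slowly, raise the tray, and let the large balls creep back to the pocket at a slight tilt.

arm_command:
  motion:
    - [0,0.08,-0.3,-0.5,0,0,0]
    - [0,0.08,-0.3,-0.5,0,0,0]
    - [0,0.08,-0.3,-0.5,0,0,0]
    - [0,0.08,-0.3,-0.5,0,0,0]
    - [0,0.08,-0.3,-0.5,0,0,0]

```text
clock: 19.15
eef_pos: [0.5241, 0.0341, 0.2161]
eef_rot: [-2.907, -0.008, 1.255]
wrist_force: [-0.4, -0.7, -4.0]
opening: 0.143
```

arm_command:
  motion:
    - [0,0.08,-0.3,-0.5,0,0,0]
    - [0,0.08,-0.3,-0.5,0,0,0]
    - [0,0.08,-0.3,-0.5,0,0,0]
    - [0,0.08,-0.3,-0.5,0,0,0]
    - [0,0.08,-0.3,-0.5,0,0,0]

```text
clock: 19.65
eef_pos: [0.5396, 0.0288, 0.2558]
eef_rot: [-3.096, -0.008, 1.255]
wrist_force: [0.0, -0.4, -4.9]
opening: 0.144
```

arm_command:
  motion:
    - [0,0.04,0,-0.3,0,0,0]
    - [0,0.04,0,-0.2,0,0,0]
    - [0,0,0,0,0,0,0]

```text
clock: 19.95
eef_pos: [0.5413, 0.0285, 0.2574]
eef_rot: [-3.137, -0.009, 1.256]
wrist_force: [-0.4, -0.3, -5.0]
opening: 0.143
```

Run:
```python
from h import *
go([.52,.032,.235],np.pi/2-np.radians(18.7),-3)
```

```text
shift [-0.14 -0.85  0.9 ] turn [-0.81 -0.13  0.16] pos [0.5413 0.0285 0.2574] q [-0.05 -0.15  1.8   0.01  1.5   0.26]
```

arm_command:
  motion:
    - [0,0,0,-0.2,-0.03,0,0]
    - [0,0,0,-0.2,-0.03,0,0]
    - [0,0,0,-0.2,-0.03,0,0]
    - [0,0,0,-0.2,-0.03,0,0]
    - [0,0,0,0,0,0,0]

```text
clock: 20.45
eef_pos: [0.5403, 0.0286, 0.2548]
eef_rot: [3.091, 0.001, 1.255]
wrist_force: [-0.2, -1.2, -5.5]
opening: 0.147
```

arm_command:
  motion:
    - [0,0,0,0,0,0,0]
    - [0,0,0,0,0,0,0]
    - [0,0,0,0,0,0,0]
    - [0,0,0,0,0,0,0]
    - [0,0,0,0,0,0,0]

```text
clock: 20.95
eef_pos: [0.5403, 0.0285, 0.2547]
eef_rot: [3.091, 0.001, 1.255]
wrist_force: [-0.1, 0.2, -4.4]
opening: 0.146
```

```bash
cat >> h.py <<'E'
def balls(f):
    """ivory balls in the wrist picture, in tray coordinates (grip point origin)"""
    p,d=snap('wrist',f);P=pts('wrist',d)
    T=tool();q=(P-T[:3,3])@T[:3,:3]   # tool frame
    t=np.stack([q[...,1],q[...,0],-(q[...,2]+.053)],-1)*1000
    h=cv2.cvtColor(p,cv2.COLOR_BGR2HSV)
    m=((h[...,0]>10)&(h[...,0]<32)&(h[...,1]>40)&(t[...,2]<-40)&(t[...,2]>-95)&(abs(t[...,1])<56)&(t[...,0]>-125)&(t[...,0]<122)).astype(np.uint8)
    n,l,s,_=cv2.connectedComponentsWithStats(cv2.morphologyEx(m,cv2.MORPH_OPEN,np.ones((3,3))))
    for i in range(1,n):
        if s[i,4]>40: print('ball?',s[i],np.round(np.median(t[l==i],0)))
E
python3 - <<'E'
from h import *
balls('w5'); s=arm.get_state();print(s['moment'],s['wrist_force'])
go([.52,.032,.235],np.pi/2-np.radians(18.7),-3)
E
```

```text
ball? [ 351  151   60  127 4751] [ 96.   4. -65.]
[ 0.13261662  0.25642329 -0.02280664] [ 0.49764243 -0.85082453 -5.10006579]
shift [-0.12 -0.86  0.75] turn [-0.02  0.01  0.16] pos [0.5403 0.0285 0.2547] q [-0.04 -0.19  1.83 -0.02  1.45  0.28]
```

The large balls are still at the end wall, since 3° isn't enough to start them. I'll carry the tray over the jar and roll them back there, so that any overshoot lands in the jar.

```bash
cat >> h.py <<'E'
def plan(pos,yaw,tilt,n):
    T=tool(); p0=T[:3,3]; R0=R.from_matrix(T[:3,:3]); R1=R.from_euler('xyz',[np.pi,0,yaw])*R.from_rotvec([np.radians(tilt),0,0])
    w=(R0.inv()*R1).as_rotvec(); dp=np.array(pos)-p0
    for i in range(n):
        Ri=R0*R.from_rotvec(w*(i+.5)/n)
        print(np.round(Ri.inv().apply(dp/n)/.025,2).tolist(),np.round(np.degrees(w/n)/4,2).tolist())
E
python3 - <<'E'
from h import *
plan([.4834,-.201,.25],np.pi/2+np.radians(50),-3,20)
E
```

```text
[-0.47, 0.02, 0.01] [-0.0, 0.04, -0.85]
[-0.47, -0.01, 0.01] [-0.0, 0.04, -0.85]
[-0.47, -0.04, 0.01] [-0.0, 0.04, -0.85]
[-0.47, -0.06, 0.01] [-0.0, 0.04, -0.85]
[-0.46, -0.09, 0.01] [-0.0, 0.04, -0.85]
[-0.46, -0.12, 0.0] [-0.0, 0.04, -0.85]
[-0.45, -0.15, 0.0] [-0.0, 0.04, -0.85]
[-0.44, -0.17, 0.0] [-0.0, 0.04, -0.85]
[-0.43, -0.2, -0.0] [-0.0, 0.04, -0.85]
[-0.42, -0.22, -0.0] [-0.0, 0.04, -0.85]
[-0.4, -0.25, -0.0] [-0.0, 0.04, -0.85]
[-0.39, -0.27, -0.0] [-0.0, 0.04, -0.85]
[-0.37, -0.29, -0.01] [-0.0, 0.04, -0.85]
[-0.35, -0.32, -0.01] [-0.0, 0.04, -0.85]
[-0.33, -0.34, -0.01] [-0.0, 0.04, -0.85]
[-0.31, -0.35, -0.01] [-0.0, 0.04, -0.85]
[-0.29, -0.37, -0.01] [-0.0, 0.04, -0.85]
[-0.27, -0.39, -0.01] [-0.0, 0.04, -0.85]
[-0.24, -0.4, -0.01] [-0.0, 0.04, -0.85]
[-0.22, -0.42, -0.01] [-0.0, 0.04, -0.85]
```

arm_command:
  motion:
    - [-0.3,0,0,0,0.04,-0.5,0]
    - [-0.47,0,0,0,0.04,-0.85,0]
    - [-0.47,-0.04,0,0,0.04,-0.85,0]
    - [-0.47,-0.06,0,0,0.04,-0.85,0]
    - [-0.46,-0.09,0,0,0.04,-0.85,0]

```text
clock: 21.5
eef_pos: [0.5246, -0.0244, 0.2545]
eef_rot: [3.091, 0.002, 1.542]
wrist_force: [0.1, -0.3, -4.3]
opening: 0.141
```

arm_command:
  motion:
    - [-0.46,-0.12,0,0,0.04,-0.85,0]
    - [-0.45,-0.15,0,0,0.04,-0.85,0]
    - [-0.44,-0.17,0,0,0.04,-0.85,0]
    - [-0.43,-0.2,0,0,0.04,-0.85,0]
    - [-0.42,-0.22,0,0,0.04,-0.85,0]

```text
clock: 22.0
eef_pos: [0.5075, -0.0846, 0.2539]
eef_rot: [3.092, 0.005, 1.852]
wrist_force: [-0.1, 0.1, -5.3]
opening: 0.144
```

arm_command:
  motion:
    - [-0.4,-0.25,0,0,0.04,-0.85,0]
    - [-0.39,-0.27,0,0,0.04,-0.85,0]
    - [-0.37,-0.29,0,0,0.04,-0.85,0]
    - [-0.35,-0.32,0,0,0.04,-0.85,0]
    - [-0.33,-0.34,0,0,0.04,-0.85,0]

```text
clock: 22.5
eef_pos: [0.491, -0.1457, 0.253]
eef_rot: [3.096, 0.01, 2.161]
wrist_force: [-0.2, -0.1, -5.3]
opening: 0.147
```

arm_command:
  motion:
    - [-0.31,-0.35,0,0,0.04,-0.85,0]
    - [-0.29,-0.37,0,0,0.04,-0.85,0]
    - [-0.27,-0.39,0,0,0.04,-0.7,0]
    - [-0.15,-0.25,0,0,0.04,-0.4,0]
    - [0,0,0,0,0,0,0]

```text
clock: 23.0
eef_pos: [0.4795, -0.1921, 0.2525]
eef_rot: [3.103, 0.013, 2.364]
wrist_force: [0.8, -0.6, -5.1]
opening: 0.146
```

Run:
```python
from h import *
balls('w6')
plan([.4834,-.201,.20],np.pi/2+np.radians(50),-3,5)
print(tool()[:3,3],arm.get_state()['qpos'])
```

```text
ball? [ 351  152   60  126 4544] [ 97.   3. -65.]
[-0.07, -0.05, 0.42] [-0.04, 0.05, -0.23]
[-0.07, -0.05, 0.42] [-0.04, 0.05, -0.23]
[-0.07, -0.05, 0.42] [-0.04, 0.05, -0.23]
[-0.07, -0.06, 0.42] [-0.04, 0.05, -0.23]
[-0.07, -0.06, 0.42] [-0.04, 0.05, -0.23]
[ 0.47964058 -0.19165228  0.25250151] [-0.50595857 -0.23081756  1.87249001  0.03459724  1.4773326  -1.30228193]
```

arm_command:
  motion:
    - [-0.07,-0.05,0.4,-0.04,0.05,-0.2,0]
    - [-0.07,-0.05,0.4,-0.04,0.05,-0.2,0]
    - [-0.07,-0.05,0.4,-0.04,0.05,-0.2,0]
    - [-0.07,-0.05,0.4,-0.04,0.05,-0.2,0]
    - [-0.07,-0.05,0.4,-0.04,0.05,-0.2,0]

```text
clock: 23.55
eef_pos: [0.4848, -0.2004, 0.1993]
eef_rot: [3.088, 0.0, 2.441]
wrist_force: [0.1, 1.1, -4.1]
opening: 0.144
```

arm_command:
  motion:
    - [0,0,0,-0.2,0,0,0]
    - [0,0,0,-0.2,0,0,0]
    - [0,0,0,-0.2,0,0,0]
    - [0,0,0,-0.2,0,0,0]
    - [0,0,0,0,0,0,0]

```text
clock: 24.05
eef_pos: [0.4839, -0.2005, 0.1969]
eef_rot: [3.028, -0.003, 2.441]
wrist_force: [-0.0, 0.1, -4.4]
opening: 0.145
```

arm_command:
  motion:
    - [0,0,0,0,0,0,0]
    - [0,0,0,0,0,0,0]
    - [0,0,0,0,0,0,0]
    - [0,0,0,0,0,0,0]
    - [0,0,0,0,0,0,0]

```text
clock: 24.55
eef_pos: [0.4845, -0.2008, 0.1985]
eef_rot: [3.027, -0.001, 2.441]
wrist_force: [0.1, 0.8, -3.9]
opening: 0.148
```

```bash
cat >> h.py <<'E'
def lip():
    T=tool(); f=lambda x,y,z:np.round((T[:3,3]+T[:3,:3]@np.array([y,x,-z-.053])-[.392,-.310,0])*1000)
    tilt=np.degrees(np.arctan2(T[2,1],-T[2,2])); print('lip rel jar',f(-.113,0,-.074),'corners',f(-.113,.06,-.097),f(-.113,-.06,-.097),'bottom',f(-.07,0,-.111),f(.125,0,-.111),'slots-end dir z',T[2,1],'tilt asin',np.degrees(np.arcsin(T[2,1])), 'a',T[:2,1])
E
python3 - <<'E'
from h import *
balls('w7');lip();s=arm.get_state();print(s['moment'])
E
```

```text
ball? [ 351  152   60  125 4578] [ 98.   3. -65.]
lip rel jar [ 22.  25. 165.] corners [-23.  66. 142.] [ 69. -11. 142.] bottom [ 52.  61. 133.] [177. 209. 155.] slots-end dir z 0.1138893922727457 tilt asin 6.539571050767417 a [0.64025951 0.75966899]
[-0.23431264  0.20913494 -0.01553081]
```

arm_command:
  motion:
    - [0,-0.01,-0.06,-0.2,0,0,0]
    - [0,-0.01,-0.06,-0.2,0,0,0]
    - [0,-0.01,-0.06,-0.2,0,0,0]
    - [0,-0.01,-0.06,-0.2,0,0,0]
    - [0,0,0,0,0,0,0]

```text
clock: 25.1
eef_pos: [0.4832, -0.2025, 0.2047]
eef_rot: [2.967, -0.0, 2.442]
wrist_force: [-0.4, -0.3, -4.7]
opening: 0.145
```

arm_command:
  motion:
    - [0,0,0,0,0,0,0]
    - [0,0,0,0,0,0,0]
    - [0,0,0,0,0,0,0]
    - [0,0,0,0,0,0,0]

```text
clock: 25.5
eef_pos: [0.483, -0.2027, 0.2047]
eef_rot: [2.967, -0.0, 2.441]
wrist_force: [-0.4, -0.2, -4.3]
opening: 0.144
```

Run:
```python
from h import *
balls('w8');lip();s=arm.get_state();print(s['moment'])
```

```text
ball? [ 351  152   60  125 4612] [ 97.   3. -65.]
lip rel jar [ 22.  25. 164.] corners [-22.  67. 142.] [ 70. -11. 142.] bottom [ 53.  62. 135.] [177. 209. 169.] slots-end dir z 0.17342459073259386 tilt asin 9.986992048597966 a [0.63483602 0.75293236]
[-0.30628061  0.20136594 -0.01732492]
```

The balls are seated at 10°, probably lightly jammed side by side. I'll back off a little, lower slightly, then give a short jolt towards the lip.

arm_command:
  motion:
    - [0,0.4,0.25,0,0,0,0]
    - [0,0.4,0.25,0,0,0,0]
    - [0,0,0,0,0,0,0]
    - [0,-0.9,0,0,0,0,0]
    - [0,0.3,0,0,0,0,0]

```text
clock: 26.05
eef_pos: [0.4888, -0.1947, 0.1913]
eef_rot: [2.968, -0.002, 2.444]
wrist_force: [-0.6, 0.3, -5.3]
opening: 0.143
```

arm_command:
  motion:
    - [0,0,0,0,0,0,0]
    - [0,0,0,0,0,0,0]
    - [0,0,0,0,0,0,0]
    - [0,0,0,0,0,0,0]
    - [0,0,0,0,0,0,0]

```text
clock: 26.55
eef_pos: [0.49, -0.1932, 0.1917]
eef_rot: [2.967, -0.002, 2.446]
wrist_force: [-0.1, -0.2, -4.0]
opening: 0.142
```

Run:
```python
from h import *
balls('w9');lip();s=arm.get_state();print(s['moment'],s['wrist_force'])
```

```text
ball? [ 270  152   53  104 2984] [ 31.  13. -66.]
lip rel jar [ 29.  34. 151.] corners [-15.  76. 129.] [ 78.  -1. 129.] bottom [ 60.  72. 122.] [183. 219. 156.] slots-end dir z 0.17422372068727227 tilt asin 10.033486624198797 a [0.63151946 0.75553244]
[-0.23869364  0.12931532 -0.01967082] [ 0.21270144 -0.17569464 -4.7958391 ]
```

Run:
```python
from h import *
balls('w10')
cv2.imwrite('pics/w10v.png',cv2.imread('pics/w10.png'))
```

```text
ball? [ 270  152   51  104 2909] [ 30.  14. -65.]
```

View pics/w10v.png

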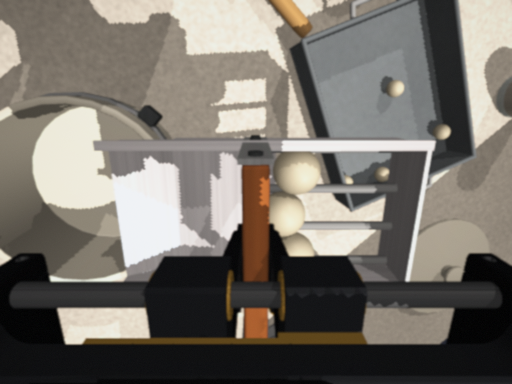

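The view shows the three large balls at (297,172), (286,215) and (297,247), now at the inner ends of the slots. The small balls are still in the pan. The lip is over the jar, so I'll keep tilting slowly about it.

arm_command:
  motion:
    - [0,-0.02,-0.1,-0.3,0,0,0]
    - [0,-0.02,-0.1,-0.3,0,0,0]
    - [0,-0.02,-0.1,-0.3,0,0,0]
    - [0,-0.02,-0.1,-0.3,0,0,0]
    - [0,0,0,0,0,0,0]

```text
clock: 27.15
eef_pos: [0.4871, -0.1972, 0.2021]
eef_rot: [2.876, -0.001, 2.445]
wrist_force: [-0.0, 0.3, -4.5]
opening: 0.144
```

arm_command:
  motion:
    - [0,0,0,0,0,0,0]
    - [0,0,0,0,0,0,0]
    - [0,0,0,0,0,0,0]
    - [0,0,0,0,0,0,0]

```text
clock: 27.55
eef_pos: [0.4869, -0.1976, 0.2022]
eef_rot: [2.876, -0.001, 2.444]
wrist_force: [0.2, -0.7, -4.2]
opening: 0.143
```

Run:
```python
from h import *
balls('w11');lip();s=arm.get_state();print(s['moment'],s['wrist_force'])
```

```text
ball? [ 270  152   50  104 2751] [ 29.  14. -66.]
lip rel jar [ 28.  33. 152.] corners [-14.  76. 130.] [ 78.  -1. 130.] bottom [ 61.  72. 128.] [182. 217. 179.] slots-end dir z 0.2625316687421772 tilt asin 15.2203355943025 a [0.6196469  0.73967212]
[-0.36731403  0.22420254  0.03885201] [ 0.49768054  0.52124156 -4.11520117]
```

arm_command:
  motion:
    - [0,-0.02,-0.1,-0.3,0,0,0]
    - [0,-0.02,-0.1,-0.3,0,0,0]
    - [0,-0.02,-0.1,-0.3,0,0,0]
    - [0,-0.02,-0.1,-0.3,0,0,0]
    - [0,0,0,0,0,0,0]

```text
clock: 28.1
eef_pos: [0.4835, -0.2016, 0.2119]
eef_rot: [2.786, -0.0, 2.445]
wrist_force: [-0.1, 0.2, -4.8]
opening: 0.143
```

arm_command:
  motion:
    - [0,0,0,0,0,0,0]
    - [0,0,0,0,0,0,0]
    - [0,0,0,0,0,0,0]

```text
clock: 28.4
eef_pos: [0.4833, -0.2022, 0.2119]
eef_rot: [2.786, -0.0, 2.444]
wrist_force: [0.6, 0.4, -4.4]
opening: 0.148
```

Run:
```python
from h import *
balls('w12');lip();s=arm.get_state();print(s['moment'],s['wrist_force'])
```

```text
ball? [ 270  152   44  104 2176] [ 25.  22. -64.]
lip rel jar [ 28.  32. 153.] corners [-13.  77. 131.] [ 79.  -0. 131.] bottom [ 62.  73. 133.] [180. 213. 201.] slots-end dir z 0.34848224507670367 tilt asin 20.39451051227246 a [0.60200745 0.71843382]
[-0.46954773  0.27397691  0.00975348] [ 0.16945966 -0.45730949 -5.71643654]
```

The balls are held at the slots' inner edge. I'll tilt to about 30°, still with the lip over the jar, then jolt.

arm_command:
  motion:
    - [0,-0.02,-0.1,-0.3,0,0,0]
    - [0,-0.02,-0.1,-0.3,0,0,0]
    - [0,-0.02,-0.1,-0.3,0,0,0]
    - [0,-0.02,-0.1,-0.3,0,0,0]
    - [0,-0.02,-0.1,-0.3,0,0,0]

```text
clock: 28.95
eef_pos: [0.4787, -0.2075, 0.2233]
eef_rot: [2.673, 0.001, 2.446]
wrist_force: [-0.5, 0.4, -4.4]
opening: 0.144
```

arm_command:
  motion:
    - [0,-0.02,-0.1,-0.3,0,0,0]
    - [0,-0.02,-0.1,-0.3,0,0,0]
    - [0,0,0,0,0,0,0]
    - [0,0,0,0,0,0,0]

```text
clock: 29.35
eef_pos: [0.4759, -0.2117, 0.2276]
eef_rot: [2.627, 0.001, 2.443]
wrist_force: [0.2, 0.3, -4.8]
opening: 0.143
```

Run:
```python
from h import *
balls('w13');lip();s=arm.get_state();print(s['moment'],s['wrist_force'],s['qpos'])
```

```text
ball? [270 152  28  43 592] [ 19.  39. -61.]
ball? [270 196  15  15 155] [ 17.   9. -65.]
ball? [282 236  15  20 146] [ 30. -28. -70.]
lip rel jar [ 27.  31. 154.] corners [-11.  78. 134.] [ 81.   1. 134.] bottom [ 63.  74. 143.] [172. 204. 239.] slots-end dir z 0.4918877748514728 tilt asin 29.46473523213138 a [0.55910531 0.66741866]
[-0.55587544  0.37443379  0.00943583] [-0.05730082  0.2772474  -4.47345072] [-0.83811907 -0.21682108  1.97164386  0.51128954  1.47798112 -1.78343619]
```

arm_command:
  motion:
    - [0,-0.3,0,0,0,0,0]
    - [0,-0.3,0,0,0,0,0]
    - [0,0,0,0,0,0,0]
    - [0,0.9,0,0,0,0,0]
    - [0,-0.2,0,0,0,0,0]

```text
clock: 29.9
eef_pos: [0.4776, -0.2101, 0.2293]
eef_rot: [2.625, 0.002, 2.444]
wrist_force: [-0.6, 0.3, -1.6]
opening: 0.143
```

arm_command:
  motion:
    - [0,0,0,0,0,0,0]
    - [0,0,0,0,0,0,0]
    - [0,0,0,0,0,0,0]
    - [0,0,0,0,0,0,0]
    - [0,0,0,0,0,0,0]

```text
clock: 30.4
eef_pos: [0.4773, -0.211, 0.2294]
eef_rot: [2.625, 0.003, 2.443]
wrist_force: [-0.1, -0.8, -2.7]
opening: 0.144
```

Run:
```python
from h import *
balls('w14');lip();s=arm.get_state();print(s['moment'],s['wrist_force'],s['qpos'])
```

```text
lip rel jar [ 29.  32. 155.] corners [-10.  79. 135.] [ 82.   2. 135.] bottom [ 65.  74. 144.] [174. 204. 241.] slots-end dir z 0.4936327600372641 tilt asin 29.579633333845585 a [0.55844382 0.66668373]
[-0.42464565  0.24318941  0.00771053] [-0.07833173 -0.2330366  -1.94068474] [-0.83661664 -0.21735198  1.96970213  0.51364308  1.47823915 -1.78117044]
```

The wrist load has dropped to that of an empty tray. I'll check where the balls went.

Run:
```python
from h import *
t,_=snap('top','t15');s,_=snap('side','s15');w=cv2.imread('pics/w14.png')
cv2.imwrite('pics/v15.png',np.vstack([np.hstack([cv2.resize(t[100:280,220:460],(400,300)),cv2.resize(s[90:240,170:370],(400,300))]),np.hstack([cv2.resize(w,(400,300)),cv2.resize(t,(400,300))])]))
```

```text
(no output)
```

View pics/v15.png

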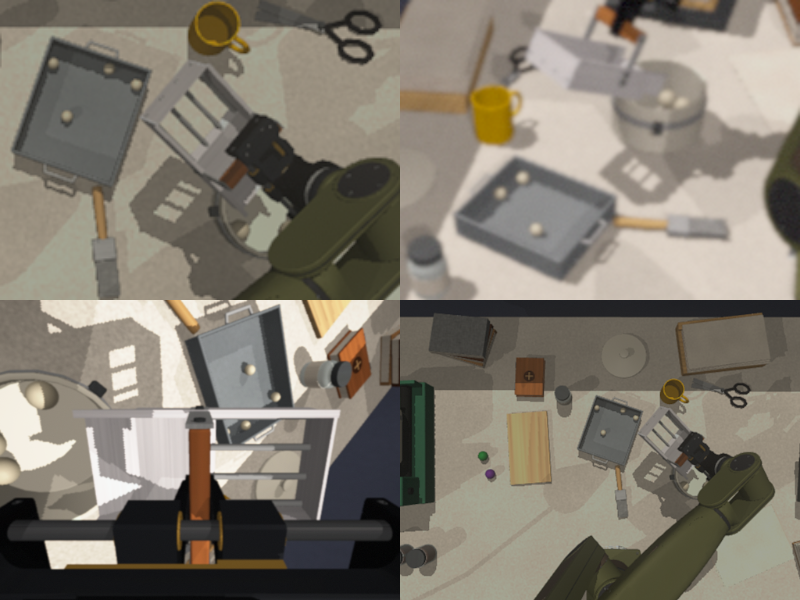

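The views show four small balls in the pan and three large ones in the jar. The tray is empty, and the mug and pigment jar haven't moved. Now I'll level the tray, measure the uncovered board and carry the tray back.

arm_command:
  motion:
    - [0,0.3,-0.6,0.5,0,0,0]
    - [0,0.1,-0.6,1,0,0,0]
    - [0,0,-0.5,1,0,0,0]
    - [0,-0.1,-0.4,1,0,0,0]
    - [0,-0.1,0,1,0,0,0]

```text
clock: 31.05
eef_pos: [0.4632, -0.2262, 0.2799]
eef_rot: [2.949, -0.002, 2.438]
wrist_force: [-0.1, -0.2, -2.7]
opening: 0.144
```

arm_command:
  motion:
    - [0,-0.1,0,1,0,0,0]
    - [0,-0.1,0,1,0,0,0]
    - [0,-0.1,0,0.8,0,0,0]
    - [0,0,0,0,0,0,0]

```text
clock: 31.45
eef_pos: [0.4598, -0.2301, 0.2809]
eef_rot: [-3.135, -0.001, 2.44]
wrist_force: [-0.1, 0.1, -2.5]
opening: 0.14
```

Run:
```python
from h import *
p=cv2.imread('pics/t15.png');c=arm.get_calibration('top')
h=cv2.cvtColor(p,cv2.COLOR_BGR2HSV); b=h[136:246,128:208]
m=((b[...,0]>12)&(b[...,0]<30)&(b[...,1]>70)).astype(np.uint8)
n,l,s,_=cv2.connectedComponentsWithStats(m);i=1+np.argmax(s[1:,4]);v,u=np.nonzero(l==i);v=v+136;u=u+128
T=np.array(c['pose']);r=np.stack([(u-c['cx'])/c['fx'],-(v-c['cy'])/c['fy'],-np.ones(len(u))],-1)@T[:3,:3].T
P=T[:3,3]+r*((.015-T[2,3])/r[:,2:])
q=cv2.minAreaRect(P[:,:2].astype(np.float32));print(q,P.mean(0),arm.get_state()['opening'])
(cx,cy),_,_=q
plan([.484,.334,.22],np.pi/2+np.radians(4.7),0,28)
```

```text
((0.4902275502681732, 0.3342769145965576), (0.2804717421531677, 0.159881129860878), 4.6789350509643555) [0.4890037  0.33414216 0.015     ] 0.1395116185640904
[0.5, 0.63, 0.08] [-0.0, 0.0, 0.4]
[0.52, 0.62, 0.08] [-0.0, 0.0, 0.4]
[0.54, 0.6, 0.08] [-0.0, 0.0, 0.4]
[0.55, 0.59, 0.08] [-0.0, 0.0, 0.4]
[0.57, 0.57, 0.08] [-0.0, 0.0, 0.4]
[0.59, 0.55, 0.08] [-0.0, 0.0, 0.4]
[0.6, 0.54, 0.08] [-0.0, 0.0, 0.4]
[0.62, 0.52, 0.08] [-0.0, 0.0, 0.4]
[0.63, 0.5, 0.08] [-0.0, 0.0, 0.4]
[0.64, 0.49, 0.08] [-0.0, 0.0, 0.4]
[0.66, 0.47, 0.08] [-0.0, 0.0, 0.4]
[0.67, 0.45, 0.09] [-0.0, 0.0, 0.4]
[0.68, 0.43, 0.09] [-0.0, 0.0, 0.4]
[0.69, 0.41, 0.09] [-0.0, 0.0, 0.4]
[0.71, 0.39, 0.09] [-0.0, 0.0, 0.4]
[0.72, 0.37, 0.09] [-0.0, 0.0, 0.4]
[0.73, 0.35, 0.09] [-0.0, 0.0, 0.4]
[0.74, 0.33, 0.09] [-0.0, 0.0, 0.4]
[0.75, 0.31, 0.09] [-0.0, 0.0, 0.4]
[0.75, 0.29, 0.09] [-0.0, 0.0, 0.4]
[0.76, 0.27, 0.09] [-0.0, 0.0, 0.4]
[0.77, 0.24, 0.09] [-0.0, 0.0, 0.4]
[0.78, 0.22, 0.09] [-0.0, 0.0, 0.4]
[0.78, 0.2, 0.09] [-0.0, 0.0, 0.4]
[0.79, 0.18, 0.09] [-0.0, 0.0, 0.4]
[0.79, 0.16, 0.09] [-0.0, 0.0, 0.4]
[0.8, 0.13, 0.09] [-0.0, 0.0, 0.4]
[0.8, 0.11, 0.09] [-0.0, 0.0, 0.4]
```

arm_command:
  motion:
    - [0.5,0.63,0.08,0,0,0.4,0]
    - [0.52,0.62,0.08,0,0,0.4,0]
    - [0.54,0.6,0.08,0,0,0.4,0]
    - [0.55,0.59,0.08,0,0,0.4,0]
    - [0.57,0.57,0.08,0,0,0.4,0]

```text
clock: 31.95
eef_pos: [0.4631, -0.1267, 0.2696]
eef_rot: [3.139, -0.005, 2.29]
wrist_force: [0.1, 0.2, -2.9]
opening: 0.146
```

arm_command:
  motion:
    - [0.59,0.55,0.08,0,0,0.4,0]
    - [0.6,0.54,0.08,0,0,0.4,0]
    - [0.62,0.52,0.08,0,0,0.4,0]
    - [0.63,0.5,0.08,0,0,0.4,0]
    - [0.64,0.49,0.08,0,0,0.4,0]

```text
clock: 32.45
eef_pos: [0.4662, -0.0211, 0.2593]
eef_rot: [3.133, -0.014, 2.141]
wrist_force: [0.6, -0.0, -3.2]
opening: 0.147
```

arm_command:
  motion:
    - [0.66,0.47,0.08,0,0,0.4,0]
    - [0.67,0.45,0.09,0,0,0.4,0]
    - [0.68,0.43,0.09,0,0,0.4,0]
    - [0.69,0.41,0.09,0,0,0.4,0]
    - [0.71,0.39,0.09,0,0,0.4,0]

```text
clock: 32.95
eef_pos: [0.4704, 0.0845, 0.2494]
eef_rot: [3.131, -0.025, 1.992]
wrist_force: [0.1, -0.5, -2.5]
opening: 0.144
```

arm_command:
  motion:
    - [0.72,0.37,0.09,0,0,0.4,0]
    - [0.73,0.35,0.09,0,0,0.4,0]
    - [0.74,0.33,0.09,0,0,0.4,0]
    - [0.75,0.31,0.09,0,0,0.4,0]
    - [0.75,0.29,0.09,0,0,0.4,0]

```text
clock: 33.45
eef_pos: [0.4751, 0.1902, 0.2402]
eef_rot: [3.135, -0.037, 1.843]
wrist_force: [0.1, 0.5, -2.7]
opening: 0.145
```

Run:
```python
from h import *
plan([.484,.334,.2],np.pi/2+np.radians(4.7),0,9)
print(tool()[:3,3])
```

```text
[0.6, 0.2, 0.2] [0.0, -0.06, 0.3]
[0.61, 0.19, 0.2] [0.0, -0.06, 0.3]
[0.61, 0.18, 0.2] [0.0, -0.06, 0.3]
[0.61, 0.16, 0.19] [0.0, -0.06, 0.3]
[0.62, 0.15, 0.19] [0.0, -0.06, 0.3]
[0.62, 0.14, 0.19] [0.0, -0.06, 0.3]
[0.63, 0.13, 0.19] [0.0, -0.06, 0.3]
[0.63, 0.11, 0.18] [0.0, -0.06, 0.3]
[0.63, 0.1, 0.18] [0.0, -0.06, 0.3]
[0.4750883  0.19016352 0.24015696]
```

arm_command:
  motion:
    - [0.6,0.2,0.2,0,-0.06,0.3,0]
    - [0.61,0.19,0.2,0,-0.06,0.3,0]
    - [0.61,0.18,0.2,0,-0.06,0.3,0]
    - [0.61,0.16,0.19,0,-0.06,0.3,0]
    - [0.62,0.15,0.19,0,-0.06,0.3,0]

```text
clock: 33.95
eef_pos: [0.4786, 0.274, 0.2171]
eef_rot: [3.142, -0.026, 1.731]
wrist_force: [-0.7, 0.5, -2.3]
opening: 0.144
```

arm_command:
  motion:
    - [0.62,0.14,0.19,0,-0.06,0.3,0]
    - [0.6,0.13,0.19,0,-0.06,0.3,0]
    - [0.4,0.1,0.1,0,-0.06,0.2,0]
    - [0,0,0,0,0,0,0]
    - [0,0,0,0,0,0,0]

```text
clock: 34.45
eef_pos: [0.4806, 0.318, 0.2032]
eef_rot: [-3.132, -0.02, 1.671]
wrist_force: [0.4, -0.4, -3.6]
opening: 0.144
```

Run:
```python
from h import *
go([.484,.334,.08],np.pi/2+np.radians(4.7))
```

```text
shift [0.52 0.24 4.94] turn [-0.13 -0.29  0.26] pos [0.4806 0.318  0.2032] q [ 0.48 -0.05  1.79  0.02  1.4   0.37]
```

arm_command:
  motion:
    - [0.3,0.12,0.4,-0.07,-0.15,0.13,0]
    - [0.22,0.12,0.5,-0.06,-0.14,0.13,0]
    - [0,0,0.6,0,0,0,0]
    - [0,0,0.6,0,0,0,0]
    - [0,0,0.6,0,0,0,0]

```text
clock: 34.95
eef_pos: [0.4869, 0.3321, 0.1328]
eef_rot: [3.138, -0.001, 1.65]
wrist_force: [0.1, 1.4, -2.7]
opening: 0.145
```

arm_command:
  motion:
    - [0,0,0.6,0,0,0,0]
    - [0,0,0.4,0,0,0,0]
    - [0,0,0,0,0,0,0]
    - [0,0,0,0,0,0,0]

```text
clock: 35.35
eef_pos: [0.484, 0.3301, 0.0999]
eef_rot: [-3.137, 0.003, 1.649]
wrist_force: [-0.5, -0.0, -3.0]
opening: 0.143
```

Run:
```python
from h import *
go([.484,.334,.076],np.pi/2+np.radians(4.7))
```

```text
shift [0.16 0.02 0.96] turn [-0.06  0.04 -0.05] pos [0.484  0.3301 0.0999] q [ 0.51  0.05  1.87 -0.    1.23  0.43]
```

arm_command:
  motion:
    - [0.16,0,0.4,-0.06,0.04,0,0]
    - [0,0,0.35,0,0,0,0]
    - [0,0,0,0,0,0,0]
    - [0,0,0,0,0,0,0]

```text
clock: 35.75
eef_pos: [0.485, 0.3352, 0.0817]
eef_rot: [3.138, -0.002, 1.649]
wrist_force: [-0.1, -0.0, -2.6]
opening: 0.147
```

Run:
```python
from h import *
go([.484,.334,.073],np.pi/2+np.radians(4.7));print(arm.get_state()['wrist_force'])
```

```text
shift [-0.04 -0.04  0.35] turn [ 0.05 -0.03 -0.05] pos [0.485  0.3352 0.0817] q [0.51 0.07 1.88 0.   1.19 0.43]
[-0.10910211 -0.04430927 -2.63438839]
```

arm_command:
  motion:
    - [0,0,0.14,0.03,0,0,0]
    - [0,0,0.1,0,0,0,0]
    - [0,0,0.06,0,0,0,0]
    - [0,0,0,0,0,0,0]

```text
clock: 36.15
eef_pos: [0.4857, 0.3355, 0.0746]
eef_rot: [3.139, -0.003, 1.649]
wrist_force: [-0.5, -0.2, -3.2]
opening: 0.146
```

Run:
```python
from h import *
go([.484,.334,.073],np.pi/2+np.radians(4.7));print(arm.get_state()['wrist_force'])
```

```text
shift [-0.06 -0.07  0.06] turn [ 0.04 -0.04 -0.05] pos [0.4857 0.3355 0.0746] q [0.51 0.08 1.88 0.   1.17 0.43]
[-0.54513183 -0.21330963 -3.20246259]
```

arm_command:
  motion:
    - [0,0,0.06,0.03,-0.03,0,0]
    - [0,0,0.04,0,0,0,0]
    - [0,0,0,0,0,0,0]

```text
clock: 36.45
eef_pos: [0.4862, 0.3358, 0.0732]
eef_rot: [3.14, -0.001, 1.649]
wrist_force: [-1.0, 0.0, -2.0]
opening: 0.145
```

Run:
```python
from h import *
go([.484,.334,.073],np.pi/2+np.radians(4.7));print(arm.get_state()['wrist_force'])
```

```text
shift [-0.06 -0.09  0.01] turn [ 0.02 -0.01 -0.05] pos [0.4862 0.3358 0.0732] q [0.51 0.08 1.88 0.   1.17 0.43]
[-1.00707511  0.04869054 -1.98852013]
```

arm_command:
  motion:
    - [0,0,0.06,0,0,0,0]
    - [0,0,0.03,0,0,0,0]
    - [0,0,0,0,0,0,0]

```text
clock: 36.75
eef_pos: [0.4866, 0.336, 0.0731]
eef_rot: [3.14, -0.001, 1.649]
wrist_force: [-0.2, -0.1, -1.4]
opening: 0.147
```

The tray is on the board: z no longer drops and the load is going off the wrist. Release.

arm_command:
  motion:
    - [0,0,0,0,0,0,25]
    - [0,0,0,0,0,0,40]
    - [0,0,0,0,0,0,60]
    - [0,0,0,0,0,0,60]
    - [0,0,0,0,0,0,60]

```text
clock: 37.25
eef_pos: [0.4879, 0.3367, 0.0735]
eef_rot: [3.136, -0.003, 1.649]
wrist_force: [0.6, 0.6, -0.0]
opening: 0.507
```

arm_command:
  motion:
    - [0,0,0,0,0,0,60]
    - [0,0,0,0,0,0,60]
    - [0,0,0,0,0,0,60]
    - [0,0,0,0,0,0,60]
    - [0,0,-0.2,0,0,0,60]

```text
clock: 37.75
eef_pos: [0.4874, 0.3364, 0.0778]
eef_rot: [3.137, -0.002, 1.649]
wrist_force: [-1.4, 0.7, 0.0]
opening: 0.629
```

arm_command:
  motion:
    - [0,0,-0.4,0,0,0,60]
    - [0,0,-0.6,0,0,0,60]
    - [0,0,-0.8,0,0,0,60]
    - [0,0,-1,0,0,0,60]
    - [0,0,-1,0,0,0,60]

```text
clock: 38.25
eef_pos: [0.4856, 0.3354, 0.1772]
eef_rot: [3.141, -0.0, 1.649]
wrist_force: [1.1, 0.9, 0.6]
opening: 0.632
```

arm_command:
  motion:
    - [-0.5,-0.5,-1,0,0,0,60]
    - [-1,-0.8,-0.5,0,0,0,60]
    - [-1,-0.8,0,0,0,0,60]
    - [-1,-0.8,0,0,0,0,60]
    - [-1,-0.8,0,0,0,0,60]

```text
clock: 38.75
eef_pos: [0.405, 0.2166, 0.2304]
eef_rot: [3.121, -0.008, 1.653]
wrist_force: [0.5, -1.5, 0.7]
opening: 0.631
```

arm_command:
  motion:
    - [-1,-0.8,0,0,0,0,60]
    - [-0.8,-0.5,0,0,0,0,60]
    - [-0.4,-0.2,0,0,0,0,60]
    - [0,0,0,0,0,0,60]
    - [0,0,0,0,0,0,60]

```text
clock: 39.25
eef_pos: [0.3711, 0.1556, 0.237]
eef_rot: [3.108, -0.011, 1.651]
wrist_force: [0.4, 0.1, -1.1]
opening: 0.631
```

Run:
```python
from h import *
t,d=snap('top','t16');s,_=snap('side','s16')
P=pts('top',d);z=P[...,2];k=np.zeros(z.shape,bool);k[130:250,128:205]=1
for n,lo,hi in(('bar',.12,.16),('walls',.05,.09)):
    q=P[k&(z>lo)&(z<hi)&(d>0)];r=cv2.minAreaRect(q[:,:2].astype(np.float32));print(n,len(q),r,np.median(q[:,2]))
cv2.imwrite('pics/v16.png',np.vstack([np.hstack([cv2.resize(t[100:280,110:350],(400,300)),cv2.resize(t[160:280,320:480],(400,300))]),np.hstack([cv2.resize(s[90:330,100:420],(400,300)),cv2.resize(s[100:190,250:370],(400,300))])]))
```

```text
bar 257 ((0.48620250821113586, 0.33296751976013184), (0.017506500706076622, 0.1267223060131073), 4.497104167938232) 0.1385509326008365
walls 621 ((0.5160355567932129, 0.29912489652633667), (0.2803632318973541, 0.2017236351966858), 4.768930435180664) 0.07062772808667406
```

View pics/v16.png

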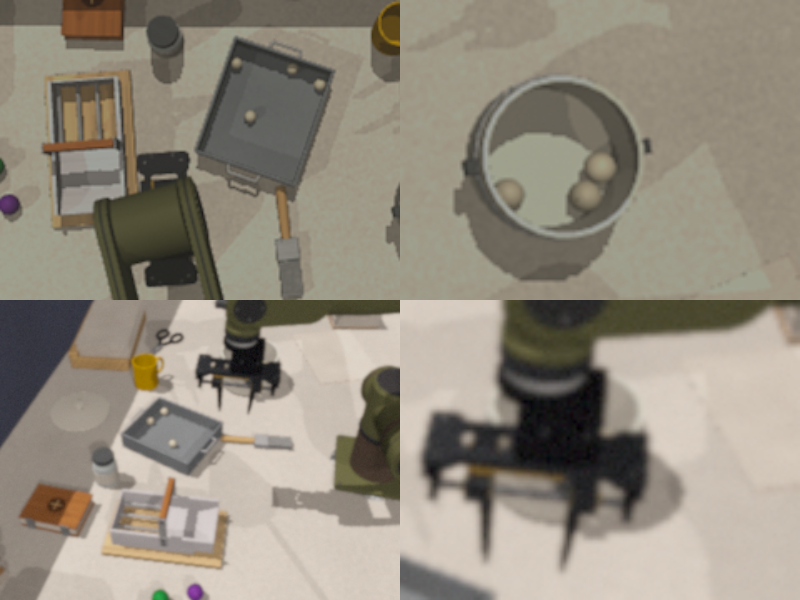

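The final view shows the empty tray standing on the board, aligned with it. The pan holds four small balls, the jar holds three large ones, and the gripper is clear of everything.

```bash
python3 -c "
from bench import arm
print(arm.hand_in())"
```

```text
the job is handed in; nothing more can be done
None
```

The job is done and handed in at about 39 s of the 72 s allowed. The four small balls are in the pan, the three large ones are in the mill jar, and the empty tray is back on its board.

**Final checks:**
- **Balls:** the last top view shows four small balls in the pan and three large ones in the jar.
- **Tray:** it stands on the board, turned 4.5° against the board's 4.7°. Its centre is within about 3 mm of the board's middle. The top-view wall fit was unusable because the arm covered part of the tray, so this comes from the grip bar alone.
- **Bystanders:** the mug, pigment jar and look-alike balls look unmoved.
- **Gripper:** it was well clear of everything at hand-in, and the wrist force never read above about 7 N.

**What went wrong or disagreed:**
- **Grip:** I needed three tries. On the first I lifted before the slow fingers had shut. On the second they shut above the bar, because the visible fingertips end about 35 mm short of the reported TCP. The tray had not moved after the first try, and nothing looked disturbed after the second.
- **Large balls:** they stuck on the slots, first at the end wall and then at the inner edge. With the lip over the jar, I freed them with one short jolt at 10° of tilt and another at 30°. They went into the jar at about 30°, short of the 45° suggested.

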